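Close up the gold-testing corner

TASK

Close up the gold-testing corner for the night: swing the holder's levers out of the way, set each of the two black touchstones flat into a pocket of the holder and swing that pocket's lever fully shut over it, and push a stopper fully home, upright, into every open acid bottle, with the bottles left standing in their tray. Any stopper left over is a spare. Do not tip a bottle over, and leave the screwdriver and the brass bangle where they lie.

Things in the scene. Friction and masses are not known exactly. Their poses are not given: they have to be found in the camera images.
- stone_1: black slate touchstone, a rectangular block 100 x 50 x 36 mm (x, y, z), about 0.4 kg, lying flat loose on the bench; origin at the centre of its underside, x along its length, z up. The two stones are alike; either fits either pocket, either way round
- stone_2: black slate touchstone, a rectangular block 100 x 50 x 36 mm (x, y, z), about 0.4 kg, lying flat loose on the bench; origin at the centre of its underside, x along its length, z up. The two stones are alike; either fits either pocket, either way round
- holder: touchstone holder fixed to the bench: grey metal plate 165 x 190 x 8 mm with two open pockets side by side, each with a swing lever. Origin at bench level midway between the two pockets; x along the pockets' length (away from the robot at yaw 0), y from the right pocket towards the left one
- pocket_left (a point): centre of the left pocket's floor, 8 mm above the bench, at holder x 0, y +55 mm; axes as the holder's. The pocket is 106 x 56 mm inside (106 along x), its walls are 5 mm thick and rise 14 mm above the floor (22 mm above the bench), so a seated stone's upper 22 mm stands clear (its top 44 mm above the bench)
- lever_left (a joint): left lever's angle (rad): a steel bar swinging level about an upright pivot at the robot's end of the pocket (holder x -72 mm, y +55 mm), 4 mm above a seated stone. 0 = shut (stop): bar along holder +x over the pocket; grows to 1.75 (stop) as it swings outward to holder +y. From about 1.5 the pocket is free from above. Stays where left; takes about 2 N at the knob
- knob_left (a point): centre of the top of the left lever's upright black knob, 75 mm from the pivot axis: a round post 16 mm in diameter that rises from the bar (bar top 55 mm, knob top 90 mm above the bench)
- pocket_right (a point): centre of the right pocket's floor, 8 mm above the bench, at holder x 0, y -55 mm; axes as the holder's. The pocket is 106 x 56 mm inside (106 along x), its walls are 5 mm thick and rise 14 mm above the floor (22 mm above the bench), so a seated stone's upper 22 mm stands clear (its top 44 mm above the bench)
- lever_right (a joint): right lever's angle (rad): a steel bar swinging level about an upright pivot at the robot's end of the pocket (holder x -72 mm, y -55 mm), 4 mm above a seated stone. 0 = shut (stop): bar along holder +x over the pocket; grows to 1.75 (stop) as it swings outward to holder -y. From about 1.5 the pocket is free from above. Stays where left; takes about 2 N at the knob
- knob_right (a point): centre of the top of the right lever's upright black knob, 75 mm from the pivot axis: a round post 16 mm in diameter that rises from the bar (bar top 55 mm, knob top 90 mm above the bench)
- stopper_1: white stopper 66 mm tall, 60 g: tapered plug 30 mm long (15 mm wide at the foot, 22 mm at the top), above it a flange 36 mm wide, 6 mm thick, then a round grip 28 mm wide, 30 mm tall. Origin at the centre of the foot, z up along the axis. Stands upright in a hole of the stand at the start. The three are alike and fit any bottle
- stopper_2: white stopper 66 mm tall, 60 g: tapered plug 30 mm long (15 mm wide at the foot, 22 mm at the top), above it a flange 36 mm wide, 6 mm thick, then a round grip 28 mm wide, 30 mm tall. Origin at the centre of the foot, z up along the axis. Stands upright in a hole of the stand at the start. The three are alike and fit any bottle
- stopper_3: white stopper 66 mm tall, 60 g: tapered plug 30 mm long (15 mm wide at the foot, 22 mm at the top), above it a flange 36 mm wide, 6 mm thick, then a round grip 28 mm wide, 30 mm tall. Origin at the centre of the foot, z up along the axis. Stands upright in a hole of the stand at the start. The three are alike and fit any bottle
- stand: wooden drying block fixed to the bench, 55 x 215 x 45 mm, with three through holes 26 mm wide in a row along its y, 70 mm apart, the middle one at its centre; a stopper stands in each, its flange on the block's top (foot 15 mm above the bench). Origin at the centre of its underside
- bottle_1: open amber glass bottle, 65 mm wide, 130 mm tall, 0.5 kg, loose in a well of the tray; neck 35 mm wide with a round bore of 25 mm, 39 mm deep. Origin at the centre of its underside (6 mm above the bench), z up; the rim is 130 mm above it, and a seated stopper's flange rests on the rim, its foot 100 mm above this origin. Two or three bottles are present; a missing one reads None
- bottle_2: open amber glass bottle, 65 mm wide, 130 mm tall, 0.5 kg, loose in a well of the tray; neck 35 mm wide with a round bore of 25 mm, 39 mm deep. Origin at the centre of its underside (6 mm above the bench), z up; the rim is 130 mm above it, and a seated stopper's flange rests on the rim, its foot 100 mm above this origin. Two or three bottles are present; a missing one reads None
- bottle_3: open amber glass bottle, 65 mm wide, 130 mm tall, 0.5 kg, loose in a well of the tray; neck 35 mm wide with a round bore of 25 mm, 39 mm deep. Origin at the centre of its underside (6 mm above the bench), z up; the rim is 130 mm above it, and a seated stopper's flange rests on the rim, its foot 100 mm above this origin. Two or three bottles are present; a missing one reads None
- tray: wooden bottle tray fixed to the bench, 255 x 82 x 40 mm, walls 6 mm, floor about 6 mm, three wells in a row along its x about 83 mm apart. Origin at the centre of its underside
- driver: bystander, loose, leave alone: screwdriver, 170 mm, lying near the robot in the middle; origin at its underside or on the bench
- bangle: bystander, loose, leave alone: brass bangle 66 mm wide, 12 mm tall, lying between the holder and the stones; origin at its underside or on the bench
There are look-alikes about, which are no part of the job. Leave any red look-alike of the bottle_2 alone. What is shaped like the bottle_1 but purple is not meant.

How it is judged:
By the outcome, as a careful person would: the job done as asked, in the order asked, and still so for the second after the job is handed in, with the robot touching nothing.
Of bottle_1, bottle_2, bottle_3 only 2 to 3 are there at a start; the rules pass over those that are not, and their reading is None.
At some moment in a run one of stone_1, stone_2 may be knocked a few centimetres aside while the robot is not near it.
It also fails if it takes over 210 s, if anything falls off the work surface, if the arm or the gripper's body presses on something with over 40 N, if the wrist force passes 120 N, or if a joint passes its speed limit or range.

ROBOT

A 6-joint arm with a two-finger parallel gripper is mounted at the origin on the work surface. World frame = base frame: x ahead of the robot, y to its left, z up, the work surface at z = 0. Lengths are in m, angles in rad, forces in N, time in s.
With the tool pointing down it reaches from about 0.425 to 0.95 m from the base axis. Payload 14.7 kg.
Tool frame: the origin (TCP) lies at the very end of the fingers, on their centre line; the grasp point (between the pads) lies 19 mm behind it; z points along the fingers, y is the line along which they close (so a half turn about z gives the same grasp; the last joint's range is limited). The gripper opens to 85 mm and grips with 20 to 120 N. Pads are 22 mm wide; open, the fingers measure 114 mm over their backs; the gripper's body (76 mm by 85 mm) begins 54 mm behind the grasp point. The pads swing forward as they close: fully open they stand 13 mm farther back than shut.
Start: joints at [1.09, 0.48, 1.596, -0, 1.065, -0.047], TCP at [0.273, 0.59, 0.231] pointing down, gripper open.
Joint ranges: [-2.75, 2.75], [-0.82, 2.05], [0.23, 2.67], [-1.56, 4.7], [0.09, 2.69], [-2.92, 2.92]. Speed limits (rad/s): [1.89, 1.89, 2.39, 3.01, 3.01, 3.01].

INTERFACE

Orientations are given as a unit quaternion [x, y, z, w].
In Python, from plant import ctrl gives the robot as it stands.
- The arm moves only by the tool play_rows, never from a script. Its arguments are lists of equal length, an entry for each row: "fingers": the finger opening in mm, from 0 to 85.4; "delta_pos": the shift along the tool's x, y, z in mm, a list of three; "roll": the turn about the tool's z in degrees. In form: {"fingers": [fingers, ...], "delta_pos": [[tx, ty, tz], ...], "roll": [roll, ...]}. A call has 1 to 5 rows; each row is the pose to reach, as a shift and turn from the pose commanded when the call began, along the tool's axes at that moment; what a row does not reach only later rows make up. A row lasts 1/10 s, in which the tool goes at most 50 mm and 8.59 degrees, less where a joint would pass 70% of its speed; a pose out of reach is approached as far as the arm can. A call with a gripper value outside its range is refused whole. The fingers move at their own pace and stop on an object; "squeeze" is the grip in N (left out, the last holds). Time passes only in rows, so rows that repeat a pose let the fingers close. It gives the time, the measured TCP pose, the force, the opening and the grip force at its end, in the units of the state.
- ctrl.read_state(): the state, without advancing time (a new reading comes with each control period).
- ctrl.read_camera(name): name is "side" or "top" or "wrist"; returns (picture, depth): 384x512x3 uint8, red, green, blue; 384x512 float32, m along the optical axis (not along the pixel's ray), 0 where there is no reading.
- ctrl.camera_params(name): a dict with "fx", "fy", "cx", "cy" (pixels), "world_from_camera" (4x4, takes a point from camera to world coordinates). Camera axes: x right, y up, looking along -z (the intrinsics and any distortion apply to the point x, -y, -z); pixel columns grow to the right and rows downward; lengths in m; the calibration is good to about 2 mm. A picture is of the moment at which its call begins: read the wrist's pose just before it. camera_params takes no time and is no camera call; for the wrist camera it gives the pose at the moment of the call.
- ctrl.hand_in(): hands the job in; it is judged then, once.
The state is a dict: "time_s": time; "qpos": joint angles; "joint_vel": joint speeds; "joint_efforts": joint torques, N m; "eef_pos": TCP position; "orientation": TCP orientation; "ft_force": force on the tool from outside, world axes, zero at the start; "wrist_torque": the same for the moment, N m; "gripper_width": finger opening in m; "gripper_force": force on a finger pad.
Only numpy, scipy, OpenCV 4.12 (cv2) and the standard library are available. Lean on these libraries where they do the work, as an engineer would, in place of code of your own. Each camera call takes 0.05 s, during which the arm holds its last target. There are 200 camera calls.

## Working session

There is one attempt and no reset: what is moved stays moved. The work goes in short steps, Python scripts to look and compute and a tool call to move; the robot and the scene stay as the last step left them, time stands still between calls to the robot, and variables do not carry over. Pictures are saved under pics/ and viewed, at most 14 in all, crops included, and the job is handed in when it is done.

Besides the shell and the picture viewer there is one more tool, called after "Emit:" as name(argument=value, ...) on one line, values as JSON. play_rows: Moves the arm, as the interface text tells. Its arguments: {"type":"object","properties":{"fingers":{"type":"array","items":{"type":"number"}},"delta_pos":{"type":"array","items":{"type":"array","items":{"type":"number"}}},"roll":{"type":"array","items":{"type":"number"}},"squeeze":{"type":"number"}},"required":["fingers","delta_pos","roll"]}

```bash
ls; mkdir -p pics; cat > h.py <<'E'
import numpy as np, cv2
from plant import ctrl
def shot(n,save=None):
    p=ctrl.camera_params(n); im,d=ctrl.read_camera(n)
    if save: cv2.imwrite('pics/'+save,im[:,:,::-1]); np.savez('pics/'+save[:-4],im=im,d=d,**{k:np.array(v) for k,v in p.items() if v is not None})
    return p,im,d
def ray(p,u,v):
    T=np.array(p['world_from_camera']); r=np.array([(u-p['cx'])/p['fx'],-(v-p['cy'])/p['fy'],-1.])
    return T[:3,3],T[:3,:3]@r
def onz(p,u,v,z):
    o,r=ray(p,u,v); return o+r*(z-o[2])/r[2]
def pts(p,d):
    v,u=np.mgrid[:d.shape[0],:d.shape[1]]; T=np.array(p['world_from_camera'])
    c=np.stack([(u-p['cx'])/p['fx']*d,-(v-p['cy'])/p['fy']*d,-d],-1)
    return c@T[:3,:3].T+T[:3,3]
E
python3 - <<'E'
from h import *
for n in ('top','side','wrist'):
    p,im,d=shot(n,n+'0.png'); print(n,p)
print(ctrl.read_state())
E
```

```text
pics
top {'fx': 413.2221551879401, 'fy': 413.2221551879401, 'cx': 250.78005179681725, 'cy': 192.88037550391493, 'world_from_camera': array([[ 0.02496748,  0.99312621, -0.11435449,  0.38129638],
       [-0.99966357,  0.02399898, -0.00983842,  0.06221458],
       [-0.0070264 ,  0.11456166,  0.99339129,  1.13593503],
       [ 0.        ,  0.        ,  0.        ,  1.        ]])}
side {'fx': 396.0914981884273, 'fy': 396.0914981884273, 'cx': 252.6997965508615, 'cy': 192.09240184184625, 'world_from_camera': array([[ 0.84772267,  0.40572053, -0.34169741,  0.16447401],
       [-0.53043757,  0.64657598, -0.54824765, -0.44429984],
       [-0.00150199,  0.64601111,  0.76332653,  0.77407665],
       [ 0.        ,  0.        ,  0.        ,  1.        ]])}
wrist {'fx': 293.2010421295055, 'fy': 293.2010421295055, 'cx': 252.27511955479477, 'cy': 193.12369841476698, 'world_from_camera': array([[ 0.42081859, -0.86069012, -0.28657326,  0.20090243],
       [ 0.90714412,  0.3988759 ,  0.13411774,  0.62279525],
       [-0.00112664, -0.31640249,  0.94862437,  0.3743534 ],
       [ 0.        ,  0.        ,  0.        ,  1.        ]])}
{'time_s': 0.15, 'qpos': array([ 1.09040771e+00,  4.80654412e-01,  1.59674640e+00, -5.24593368e-06,
        1.06508678e+00, -4.66206522e-02]), 'joint_vel': array([ 0.00076331, -0.00065564, -0.00198015,  0.0007812 , -0.00018228,
       -0.00098304]), 'joint_efforts': array([ 3.12888369e-04, -9.51158738e+01, -4.30455172e+01, -8.45514660e-05,
        8.41475849e-03, -8.58707068e-06]), 'eef_pos': array([0.2730392 , 0.58952521, 0.23083503]), 'orientation': array([ 2.15186393e-01,  9.76572893e-01, -4.32624274e-04, -1.14336286e-04]), 'ft_force': array([ 0.36511157, -0.1156576 , -0.60189816]), 'wrist_torque': array([-0.00951789, -0.01131999, -0.00757088]), 'gripper_force': 0.0, 'gripper_width': 0.08562702778612566}
```

View pics/top0.png

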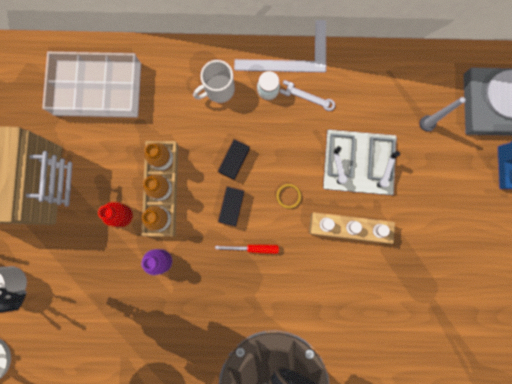

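View pics/side0.png

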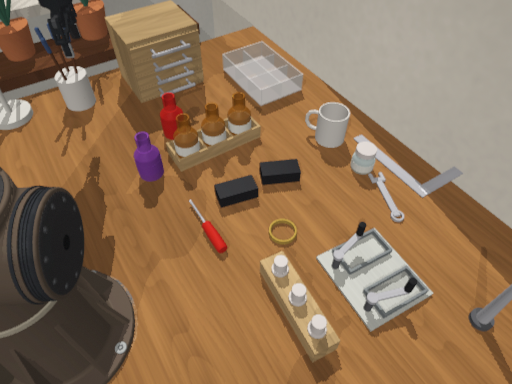

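The top view shows three amber bottles in the tray at (157,153), (157,185) and (157,217), with a red look-alike at (116,214) and a purple one at (156,261). The stones are at (234,159) and (231,206), the holder at (360,162), and the stoppers at (328,224), (355,228) and (382,231). The amber bottles in the tray fit the description. The red and purple ones stand outside it and are the wrong colour. Next I'll measure and make a confirming crop.

```bash
cat > m.py <<'E'
from h import *
def load(n):
    z=np.load(f'pics/{n}.npz'); return {k:z[k] for k in z},z['im'],z['d']
if __name__=='__main__':
    p,im,d=load('top0'); P=pts(p,d); hsv=cv2.cvtColor(im,cv2.COLOR_RGB2HSV)
    f=lambda a:np.round(a,4)
    # stones: black tops
    def comps(mask,amin,name,z=None):
        n,l,s,c=cv2.connectedComponentsWithStats(mask.astype(np.uint8))
        for i in range(1,n):
            if s[i,4]>=amin:
                r=cv2.minAreaRect(np.argwhere(l==i)[:,::-1].astype(np.float32))
                print(name,f(c[i]),s[i,4],'P',f(np.median(P[l==i],0)),'rect',r, [f(onz(p,*c[i],zz)[:2]) for zz in (z or [])])
    roi=np.zeros(d.shape,bool); roi[120:290,90:410]=1
    comps((hsv[...,2]<60)&roi&(P[...,2]>.03),30,'black',[.036])
    comps(roi&(P[...,2]>.03)&(P[...,2]<.040)&(hsv[...,2]<60),30,'stonetop',[.036])
    comps((hsv[...,1]<60)&(hsv[...,2]>170)&(P[...,2]>.065)&roi,10,'white',[.081])
    comps((P[...,2]>.1)&roi,10,'tall',[.136])
    comps((P[...,2]>.07)&roi&(hsv[...,2]<90)&(np.arange(512)>320)[None],4,'knob',[.09])
    comps((hsv[...,1]<50)&(P[...,2]<.03)&roi&(np.arange(512)>300)[None],200,'holder',[.008])
    a=cv2.resize(im[130:280,90:290],None,fx=4,fy=4,interpolation=2)
    cv2.imwrite('pics/crop1.png',a[:,:,::-1])
E
python3 m.py
```

```text
black [233.5875 159.1404] 577 P [0.5986 0.1219 0.0369] rect ((233.6000213623047, 159.3000030517578), (16.54690170288086, 34.882659912109375), 26.56505012512207) [array([0.5987, 0.1219])]
black [231.0865 206.1207] 555 P [0.4711 0.1249 0.0367] rect ((231.05882263183594, 206.2646942138672), (16.73495864868164, 34.92512893676758), 14.03624439239502) [array([0.4711, 0.1248])]
stonetop [233.476  159.3967] 542 P [0.5969 0.122  0.0367] rect ((233.6000213623047, 159.3000030517578), (16.54690170288086, 34.882659912109375), 26.56505012512207) [array([0.598 , 0.1222])]
stonetop [231.1147 206.1969] 523 P [0.4712 0.1249 0.0365] rect ((231.05882263183594, 206.2646942138672), (16.73495864868164, 34.92512893676758), 14.03624439239502) [array([0.4709, 0.1247])]
white [327.6535 223.3663] 101 P [ 0.4301 -0.1254  0.0809] rect ((327.5, 223.0), (10.0, 11.0), 90.0) [array([ 0.4294, -0.1249])]
white [354.6887 226.7358] 106 P [ 0.4221 -0.1939  0.0815] rect ((354.5, 227.0), (10.0, 11.0), 90.0) [array([ 0.4225, -0.1935])]
white [382.2143 229.8393] 112 P [ 0.4161 -0.2624  0.0812] rect ((382.0, 230.0), (10.0, 12.
[... 675 characters left out ...]
P [0.3217 0.3142 0.1283] rect ((149.40000915527344, 262.3000183105469), (14.310833930969238, 16.54690170288086), 63.43495178222656) [array([0.3228, 0.311 ])]
knob [336.92 149.68] 25 P [ 0.6199 -0.1467  0.0893] rect ((337.0000305175781, 149.50001525878906), (3.535533905029297, 6.363960266113281), 45.0) [array([ 0.619 , -0.1464])]
knob [395.1316 154.1316] 38 P [ 0.6112 -0.2968  0.0889] rect ((394.9999084472656, 154.0), (4.992301940917969, 7.765803337097168), 56.3099365234375) [array([ 0.6109, -0.2957])]
holder [359.2902 161.3261] 3615 P [ 0.6072 -0.2257  0.0095] rect ((359.9148864746094, 161.99270629882812), (70.54134368896484, 59.15452575683594), 4.899092674255371) [array([ 0.6063, -0.2246])]
```

View pics/crop1.png

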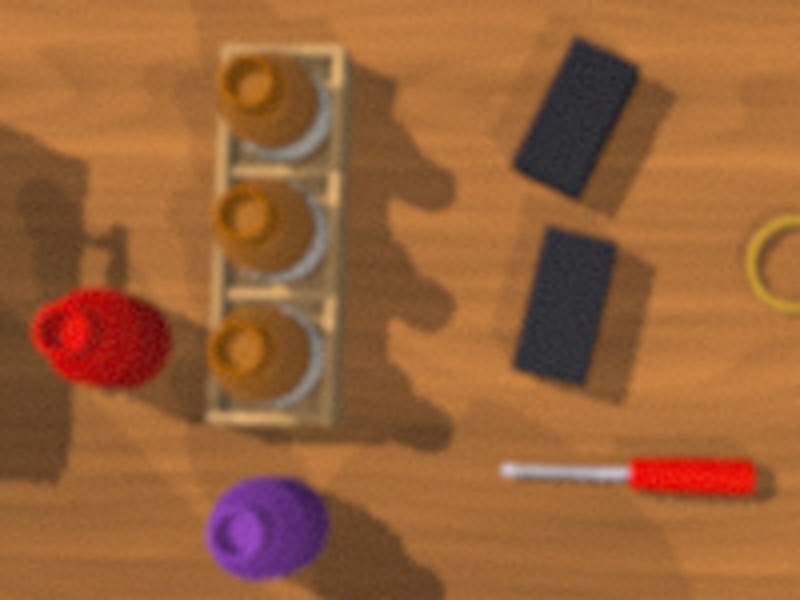

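The crop confirms three amber bottles with open necks in the tray. The red one (crop 100,340) and the purple one (265,530) are look-alikes outside it. I'll move over the holder for a wrist view.

Emit:
play_rows(fingers=[85,85,85,85,85], delta_pos=[[-37,-26,-7],[-74,-52,-14],[-111,-78,-21],[-148,-104,-28],[-185,-130,-35]], roll=[0,0,0,0,0])

```text
time_s: 0.65
eef_pos: [0.3869, 0.3924, 0.2664]
orientation: [0.215, 0.977, -0.0, -0.0]
ft_force: [0.4, 0.8, 0.4]
gripper_width: 0.0849
gripper_force: 0.0
```

Emit:
play_rows(fingers=[85,85,85,85,85], delta_pos=[[-37,-26,-7],[-74,-52,-14],[-111,-78,-21],[-148,-104,-28],[-185,-130,-35]], roll=[0,0,0,0,0])

```text
time_s: 1.15
eef_pos: [0.5001, 0.1966, 0.3016]
orientation: [0.215, 0.977, -0.0, -0.0]
ft_force: [0.4, -0.6, 0.7]
gripper_width: 0.0849
gripper_force: 0.0
```

Emit:
play_rows(fingers=[0,0,0,0,0], delta_pos=[[-22,-36,0],[-44,-72,0],[-66,-108,0],[-88,-144,0],[-110,-180,0]], roll=[0,0,0,0,0])

```text
time_s: 1.65
eef_pos: [0.5236, -0.0129, 0.3013]
orientation: [0.215, 0.977, -0.0, -0.0]
ft_force: [0.5, 0.3, -0.1]
gripper_width: 0.0123
gripper_force: 0.0
```

Emit:
play_rows(fingers=[0,0,0,0,0], delta_pos=[[-22,-36,0],[-44,-72,0],[-66,-108,0],[-88,-144,0],[-110,-180,0]], roll=[-5,-10,-15,-20,-25])

```text
time_s: 2.15
eef_pos: [0.5477, -0.2226, 0.3012]
orientation: [-0.003, 1.0, 0.0, -0.0]
ft_force: [0.6, -0.5, -0.1]
gripper_width: -0.0001
gripper_force: 0.0
```

```bash
cat >> h.py <<'E'
from scipy.spatial.transform import Rotation as Rn
def st():
    s=ctrl.read_state(); R=Rn.from_quat(s['orientation']).as_matrix()
    y=np.degrees(np.arctan2(R[1,1],R[0,1]))
    return s,R,y
def go(*targets):
    """targets: (x,y,z[,yaw of tool y in deg]); prints tool-frame delta (mm) from here, and roll"""
    s,R,y=st(); print('t',round(s['time_s'],2),'tcp',np.round(s['eef_pos'],4),'yaw',round(y,1),'F',np.round(s['ft_force'],1),'w',round(s['gripper_width']*1e3,1),'gf',round(s['gripper_force'],1),'q6',round(s['qpos'][5],2))
    for t in targets:
        r=None if len(t)<4 else -((t[3]-y+90)%180-90)
        print(t,'-> d',np.round(R.T@(np.array(t[:3])-s['eef_pos'])*1e3,1),'roll',r)
E
python3 - <<'E'
from h import *
go()
shot('wrist','w1.png')
E
```

```text
t 2.15 tcp [ 0.5477 -0.2226  0.3012] yaw 90.3 F [ 0.6 -0.5 -0.1] w -0.1 gf 0.0 q6 -2.01
```

View pics/w1.png

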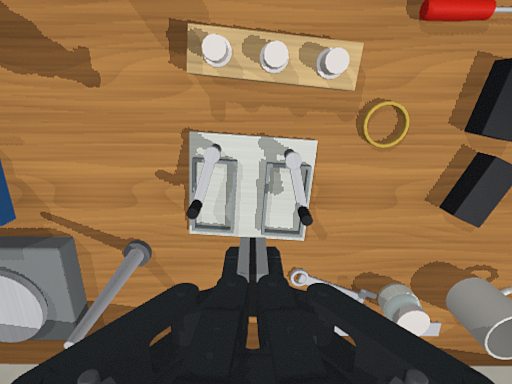

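The wrist view shows the holder plate at (250,185), with the right pocket at (213,195) and the left one at (285,197). The right knob is at (193,211), the left knob at (305,216), and the stoppers are along the top. Next I'll work out the holder pose.

```bash
python3 - <<'E'
from m import *
p,im,d=load('w1'); P=pts(p,d); hsv=cv2.cvtColor(im,cv2.COLOR_RGB2HSV); Z=P[...,2]
roi=np.zeros(d.shape,bool); roi[110:250,170:330]=1
m=roi&(hsv[...,1]<70)&(hsv[...,2]>60)&(Z>.004)&(Z<.03)
q=P[m][:,:2].astype(np.float32); 
# plate level only
m2=roi&(hsv[...,1]<70)&(Z>.004)&(Z<.0115)
q2=(P[m2][:,:2]*1000).astype(np.float32); print('plate',cv2.minAreaRect(q2),len(q2))
mw=roi&(hsv[...,1]<70)&(Z>.018)&(Z<.026); pr=P[mw][:,:2]*1000
print('walls z',np.median(Z[mw]),mw.sum())
for s in (0,1):
    k=(pr[:,1]>-222) if s else (pr[:,1]<-222)
    print('wall',s,cv2.minAreaRect(pr[k].astype(np.float32)),k.sum())
kn=roi&(Z>.08)&(Z<.1)
n,l,ss,c=cv2.connectedComponentsWithStats(kn.astype(np.uint8))
for i in range(1,n): 
    if ss[i,4]>8: print('knob',c[i],ss[i,4],P[l==i].mean(0),onz(p,*c[i],.09))
b=roi&(Z>.046)&(Z<.075)
n,l,ss,c=cv2.connectedComponentsWithStats(b.astype(np.uint8))
for i in range(1,n):
    if ss[i,4]>30:
        a=P[l==i]; print('bar',ss[i,4],'x',a[:,0].min(),a[:,0].max(), 'head',a[a[:,0]<a[:,0].min()+.018].mean(0))
sr=np.zeros(d.shape,bool); sr[20:95,180:370]=1
w=sr&(Z>.07)&(Z<.09)
n,l,ss,c=cv2.connectedComponentsWithStats(w.astype(np.uint8))
for i in range(1,n):
    if ss[i,4]>30: print('stopper',c[i],P[l==i].mean(0),onz(p,*c[i],.081),ss[i,4])
E
```

```text
plate ((607.2274169921875, -227.19537353515625), (190.2039337158203, 165.1812744140625), 86.36473083496094) 8968
walls z 0.023083858917564343 1404
wall 0 ((605.0370483398438, -281.9279479980469), (65.85933685302734, 138.43701171875), 86.342041015625) 711
wall 1 ((611.9620361328125, -172.27645874023438), (66.16616821289062, 138.13519287109375), 86.19026184082031) 693
knob [192.85106383 212.38297872] 141 [ 0.61337939 -0.3008222   0.0895405 ] [ 0.6131992  -0.30073664  0.09      ]
knob [306.1294964  219.24460432] 139 [ 0.62231613 -0.15230785  0.08953101] [ 0.62211887 -0.15239171  0.09      ]
bar 709 x 0.5327368058592963 0.6178103182336442 head [ 0.54210582 -0.27752778  0.05755379]
bar 697 x 0.5397820648176097 0.6261640480377326 head [ 0.54882996 -0.16894027  0.05763668]
stopper [214.16363636  47.62909091] [ 0.41757982 -0.26697817  0.08173616] [ 0.41742063 -0.26707334  0.081     ] 550
stopper [275.53295669  54.3653484 ] [ 0.42408893 -0.1980574   0.08186133] [ 0.42392866 -0.19799083  0.081     ] 531
stopper [335.83725136  61.04520796] [ 0.43057708 -0.12935171  0.08148075] [ 0.43047132 -0.1292038   0.081     ] 553
```

Emit:
play_rows(fingers=[0,0,0,0,0], delta_pos=[[-38,20,45],[-75,40,90],[-75,40,140],[-75,40,190],[-75,40,239]], roll=[0,0,0,0,0])

```text
time_s: 2.7
eef_pos: [0.6229, -0.1801, 0.0782]
orientation: [-0.002, 1.0, -0.0, 0.0]
ft_force: [-0.6, 0.3, 0.4]
gripper_width: -0.0002
gripper_force: 0.0
```

Emit:
play_rows(fingers=[0,0,0,0,0], delta_pos=[[-1,21,0],[3,40,0],[12,57,0],[25,72,0],[40,81,0]], roll=[0,0,0,0,0])

```text
time_s: 3.2
eef_pos: [0.5831, -0.0984, 0.0816]
orientation: [-0.002, 1.0, -0.0, 0.002]
ft_force: [2.2, -1.8, -0.9]
gripper_width: 0.0002
gripper_force: 0.9
```

Emit:
play_rows(fingers=[0,0,0,0,0], delta_pos=[[8,3,0],[16,6,0],[16,6,0],[4,2,-10],[0,0,-60]], roll=[0,0,0,0,0])

```text
time_s: 3.7
eef_pos: [0.5807, -0.0998, 0.1368]
orientation: [-0.001, 1.0, 0.001, -0.003]
ft_force: [2.0, -0.5, -0.6]
gripper_width: -0.0001
gripper_force: 0.0
```

```bash
python3 - <<'E'
from h import *
# right finger start: pivot (.5421,-.2781), mirrored
import math
pv=np.array([.5421,-.2781])
T=[tuple(pv+.075*np.array([math.cos(math.radians(a)),math.sin(math.radians(a))]))+(.062,) for a in (6,-11,-26,-41,-56,-70,-83)]
go((T[0][0],T[0][1],.14),*T)
E
```

```text
t 3.7 tcp [ 0.5807 -0.0998  0.1368] yaw 90.1 F [ 2.  -0.5 -0.6] w -0.1 gf 0.0 q6 -1.79
(np.float64(0.6166891421526205), np.float64(-0.270260365254926), 0.14) -> d [ -35.6 -170.6   -3.7] roll None
(np.float64(0.6166891421526205), np.float64(-0.270260365254926), 0.062) -> d [ -36.2 -170.7   74.3] roll None
(np.float64(0.6157220387585748), np.float64(-0.2924106746532409), 0.062) -> d [ -35.2 -192.8   74.3] roll None
(np.float64(0.6095095534724375), np.float64(-0.31097783600918083), 0.062) -> d [ -28.9 -211.4   74.3] roll None
(np.float64(0.5987032185167079), np.float64(-0.32730442717428804), 0.062) -> d [ -18.1 -227.7   74.3] roll None
(np.float64(0.584039467760306), np.float64(-0.34027781794162815), 0.062) -> d [  -3.4 -240.6   74.4] roll None
(np.float64(0.5677515107494252), np.float64(-0.3485769465589431), 0.062) -> d [  12.9 -248.9   74.5] roll None
(np.float64(0.551240200755386), np.float64(-0.35254096137309915), 0.062) -> d [  29.4 -252.8   74.6] roll None
```

Emit:
play_rows(fingers=[0,0,0,0,0], delta_pos=[[-12,-43,-3],[-24,-86,-3],[-36,-129,-3],[-36,-171,-3],[-36,-171,27]], roll=[0,0,0,0,0])

```text
time_s: 4.2
eef_pos: [0.6217, -0.2776, 0.1162]
orientation: [0.001, 1.0, -0.002, 0.004]
ft_force: [0.6, 1.0, -0.7]
gripper_width: -0.0001
gripper_force: 0.0
```

Emit:
play_rows(fingers=[0,0,0,0,0], delta_pos=[[0,0,25],[0,0,45],[1,-22,45],[7,-41,45],[18,-57,45]], roll=[0,0,0,0,0])

```text
time_s: 4.7
eef_pos: [0.6012, -0.3297, 0.0684]
orientation: [-0.001, 1.0, -0.0, 0.001]
ft_force: [1.4, 2.1, -0.6]
gripper_width: -0.0
gripper_force: 1.0
```

Emit:
play_rows(fingers=[0,0,0,0,0], delta_pos=[[15,-13,0],[31,-21,0],[39,-23,0],[47,-25,0],[47,-25,0]], roll=[0,0,0,0,0])

```text
time_s: 5.2
eef_pos: [0.5528, -0.3528, 0.0683]
orientation: [-0.001, 1.0, 0.0, -0.0]
ft_force: [0.0, 0.4, -0.4]
gripper_width: 0.0
gripper_force: 0.0
```

Emit:
play_rows(fingers=[0,0,0,0,0], delta_pos=[[-12,4,-10],[-12,8,-50],[12,40,-100],[12,80,-150],[24,120,-200]], roll=[0,0,0,0,0])

```text
time_s: 5.7
eef_pos: [0.537, -0.2572, 0.2377]
orientation: [-0.001, 1.0, -0.0, 0.001]
ft_force: [1.5, -0.3, 0.6]
gripper_width: -0.0002
gripper_force: 0.0
```

```bash
cat > hold.py <<'E'
from m import *
import sys
def holder(n):
    p,im,d=load(n); P=pts(p,d); hsv=cv2.cvtColor(im,cv2.COLOR_RGB2HSV); Z=P[...,2]
    roi=(np.hypot(P[...,0]-.61,P[...,1]+.228)<.2)&(P[...,0]>.5)
    m2=roi&(hsv[...,1]<70)&(Z>.004)&(Z<.0115); print('plate',cv2.minAreaRect((P[m2][:,:2]*1000).astype(np.float32)))
    a=np.radians(-3.65);ex=np.array([np.cos(a),np.sin(a)]);ey=np.array([-ex[1],ex[0]]);O=np.array([.6175,-.2278])
    H=(P[...,:2]-O)@np.stack([ex,ey],1)*1000
    mw=roi&(hsv[...,1]<70)&(Z>.017)&(Z<.027)&(abs(H[...,0])<75)
    for s in (1,-1):
        k=mw&(abs(H[...,1]-55*s)<40)&(H[...,0]>-62)
        q=H[k]; print('wall',s,len(q),'x',np.percentile(q[:,0],[1,99]),'y',np.percentile(q[:,1],[1,99]))
    for nm,lo,hi in (('knob',.08,.1),('bar',.046,.075)):
        kn=(roi&(Z>lo)&(Z<hi)).astype(np.uint8); n,l,ss,c=cv2.connectedComponentsWithStats(kn)
        for i in range(1,n):
            if ss[i,4]>25: q=H[l==i]; print(nm,ss[i,4],q.mean(0),'x',q[:,0].min(),q[:,0].max())
if __name__=='__main__': holder(sys.argv[1])
E
python3 - <<'E'
from h import *
go()
shot('wrist','w2.png')
E
python3 hold.py w2
```

```text
t 5.7 tcp [ 0.537  -0.2572  0.2377] yaw 90.2 F [ 1.5 -0.3  0.6] w -0.2 gf 0.0 q6 -2.07
plate ((623.71826171875, -266.83184814453125), (267.3997802734375, 203.84706115722656), 86.69413757324219)
wall 1 1119 x [-56.34786054  59.32779015] y [21.90959124 87.85100233]
wall -1 746 x [-56.41317499  59.21773281] y [-87.78601986 -22.16033264]
knob 229 [ -75.60328683 -128.60284245] x -82.73753778248893 -66.92726075011495
knob 255 [-78.29025573 127.60620111] x -85.28950130339035 -69.61269795811504
bar 1061 [-73.15486363 -85.2190834 ] x -82.53394623827326 -59.56733065246068
bar 1103 [-74.43905797  85.97892994] x -85.29150031069494 -59.58825338792742
```

View pics/w2.png

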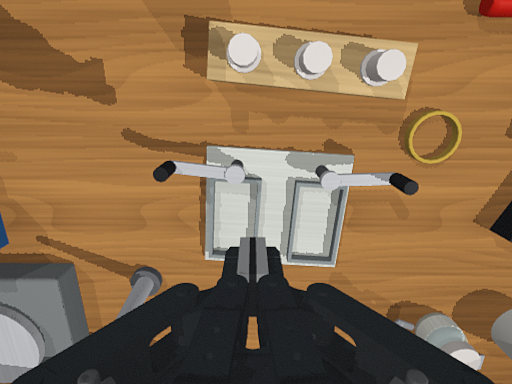

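The holder's pockets are clear: both levers stand out sideways, knobs at (163,173) and (405,184), at about 94°. I'll move over the stones for a measurement.

Emit:
play_rows(fingers=[85,85,85,85,85], delta_pos=[[0,42,-10],[0,84,-20],[0,126,-30],[0,168,-40],[0,210,-50]], roll=[0,0,0,0,0])

```text
time_s: 6.25
eef_pos: [0.5361, -0.0461, 0.2867]
orientation: [-0.002, 1.0, -0.0, 0.001]
ft_force: [0.7, 0.7, 0.6]
gripper_width: 0.0722
gripper_force: 0.0
```

Emit:
play_rows(fingers=[85,85,85,85,85], delta_pos=[[0,42,0],[0,84,0],[0,126,0],[0,168,0],[0,168,0]], roll=[0,0,0,0,0])

```text
time_s: 6.75
eef_pos: [0.5353, 0.1248, 0.2862]
orientation: [-0.004, 1.0, 0.001, 0.001]
ft_force: [0.6, -0.2, 0.4]
gripper_width: 0.085
gripper_force: 0.0
```

```bash
cat > stones.py <<'E'
from m import *
def stones(n):
    p,im,d=load(n); P=pts(p,d); Z=P[...,2]; v=im.max(2)
    m=(v<70)&(Z>.030)&(Z<.043)&(P[...,0]>.35)&(P[...,0]<.8)
    n_,l,s,c=cv2.connectedComponentsWithStats(m.astype(np.uint8)); out=[]
    for i in range(1,n_):
        if s[i,4]>150:
            r=cv2.minAreaRect((P[l==i][:,:2]*1000).astype(np.float32)); b=cv2.boxPoints(r)
            e=max((b[1]-b[0],b[2]-b[1]),key=np.linalg.norm); a=np.degrees(np.arctan2(e[1],e[0]))
            print('stone px',c[i].round(),'xy',np.round(r[0],1),'size',np.round(r[1],1),'long axis deg',round(a,1),'z',np.median(Z[l==i]).round(4)); out.append((r[0],a))
    return out
E
python3 - <<'E'
from h import *
from stones import stones
shot('wrist','w3.png'); o=stones('w3')
go(*[(a[0]/1e3,a[1]/1e3,.015,y+90) for a,y in o])
E
```

```text
stone px [253. 107.] xy [472.5 124.5] size [48.7 98.4] long axis deg -12.0 z 0.0372
stone px [250. 201.] xy [601.2 121.3] size [48.6 98.4] long axis deg -24.4 z 0.0372
t 6.8 tcp [0.5353 0.1227 0.2861] yaw 90.4 F [ 0.4 -0.3  0.1] w 85.1 gf 0.0 q6 -1.41
(0.47247991943359374, 0.12447380065917969, 0.015, np.float32(78.016975)) -> d [ 63.1   2.1 271. ] roll 12.392041411445632
(0.6012240600585937, 0.12127687072753907, 0.015, np.float32(65.60065)) -> d [-65.6  -2.  271.1] roll 24.808369841621413
```

Emit:
play_rows(fingers=[85,85,85,85,85], delta_pos=[[-22,-1,40],[-44,-2,80],[-66,-2,120],[-66,-2,160],[-66,-2,180]], roll=[8,16,24,24.8,24.8])

```text
time_s: 7.3
eef_pos: [0.6004, 0.1169, 0.1022]
orientation: [0.214, 0.977, -0.001, -0.002]
ft_force: [-1.4, -0.0, 0.1]
gripper_width: 0.0852
gripper_force: 0.0
```

Emit:
play_rows(fingers=[85,85,85,85,85], delta_pos=[[0,0,40],[0,0,70],[0,0,88],[0,0,91],[0,0,91]], roll=[0,0,0,0,0])

```text
time_s: 7.8
eef_pos: [0.6014, 0.1173, 0.0144]
orientation: [0.214, 0.977, -0.0, -0.0]
ft_force: [0.7, 0.7, 0.6]
gripper_width: 0.0848
gripper_force: 0.0
```

```bash
python3 - <<'E'
from h import *
go((.6012,.1213,.015,65.6))
E
```

```text
t 7.8 tcp [0.6014 0.1173 0.0144] yaw 65.3 F [0.7 0.7 0.6] w 84.8 gf 0.0 q6 -1.0
(0.6012, 0.1213, 0.015, 65.6) -> d [ 1.9  3.6 -0.6] roll -0.2568666371612238
```

Emit:
play_rows(fingers=[85,40,40,40,40], delta_pos=[[2,4,-1],[2,4,-1],[2,4,-1],[2,4,-1],[2,4,-1]], roll=[0,0,0,0,0], squeeze=60)

```text
time_s: 8.3
eef_pos: [0.6014, 0.1219, 0.0164]
orientation: [0.213, 0.977, 0.0, 0.001]
ft_force: [-2.2, 0.8, 13.2]
gripper_width: 0.0484
gripper_force: 61.8
```

Emit:
play_rows(fingers=[40,40,40,40,40], delta_pos=[[0,0,0],[0,0,0],[0,0,-15],[0,0,-45],[0,0,-85]], roll=[0,0,0,0,0])

```text
time_s: 8.8
eef_pos: [0.5995, 0.1215, 0.1005]
orientation: [0.214, 0.977, -0.001, -0.002]
ft_force: [1.2, 0.5, -3.9]
gripper_width: 0.0486
gripper_force: 64.9
```

```bash
python3 - <<'E'
from h import *
go((.6224,-.1730,.11,86.35),(.6154,-.2828,.11,86.35))
E
```

```text
t 8.8 tcp [0.5995 0.1215 0.1005] yaw 65.3 F [ 1.2  0.5 -3.9] w 48.6 gf 64.9 q6 -0.99
(0.6224, -0.173, 0.11, 86.35) -> d [-143.6 -258.2   -9.4] roll -21.010607178752906
(0.6154, -0.2828, 0.11, 86.35) -> d [-183.1 -360.9   -9.3] roll -21.010607178752906
```

Emit:
play_rows(fingers=[40,40,40,40,40], delta_pos=[[-18,-32,-15],[-36,-64,-30],[-54,-97,-45],[-72,-129,-50],[-90,-161,-50]], roll=[0,0,0,0,0])

```text
time_s: 9.3
eef_pos: [0.6159, -0.0636, 0.1523]
orientation: [0.213, 0.977, 0.0, 0.001]
ft_force: [-0.3, 0.3, -4.5]
gripper_width: 0.0487
gripper_force: 65.2
```

Emit:
play_rows(fingers=[40,40,40,40,40], delta_pos=[[-18,-32,0],[-36,-64,0],[-54,-97,0],[-54,-97,0],[-54,-97,0]], roll=[-7,-14,-21,-21,-21])

```text
time_s: 9.8
eef_pos: [0.6238, -0.1736, 0.1508]
orientation: [0.033, 0.999, 0.0, -0.0]
ft_force: [-0.9, 0.4, -4.9]
gripper_width: 0.0484
gripper_force: 65.2
```

```bash
python3 - <<'E'
from h import *
from stones import *
shot('wrist','w4.png'); 
go((.6224,-.1730,.06,86.35))
p,im,d=load('w4'); P=pts(p,d); m=(im.max(2)<70)&(P[...,2]>.10)&(P[...,2]<.2)
n_,l,s,c=cv2.connectedComponentsWithStats(m.astype(np.uint8))
for i in range(1,n_):
    if s[i,4]>100: print(c[i],s[i],cv2.minAreaRect((P[l==i][:,:2]*1000).astype(np.float32)),np.percentile(P[l==i],[1,50,99],axis=0))
E
```

```text
t 9.85 tcp [ 0.6238 -0.1726  0.1507] yaw 86.2 F [-0.  -0.2 -4.8] w 48.5 gf 65.2 q6 -1.82
(0.6224, -0.173, 0.06, 86.35) -> d [ 1.3 -0.5 90.7] roll -0.11507750173035447
[252.34155772 250.83741484] [  153   155   200   194 21724] ((624.0023193359375, -174.41567993164062), (76.1198959350586, 99.57213592529297), 86.2479248046875) [[ 0.5736778  -0.20884571  0.14319887]
 [ 0.61502831 -0.17388305  0.17137591]
 [ 0.66925437 -0.13934059  0.19766383]]
```

View pics/w4.png

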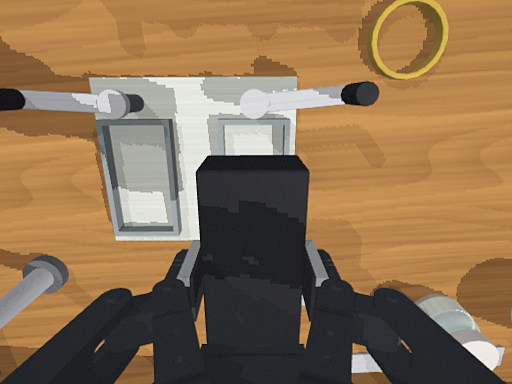

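The stone sits centred in the grip, with its near edge at row 157 and aligned with the pocket. Lowering it.

Emit:
play_rows(fingers=[40,40,40,40,40], delta_pos=[[1,-1,30],[1,-1,60],[1,-1,90],[1,-1,105],[1,-1,105]], roll=[0,0,0,0,0])

```text
time_s: 10.35
eef_pos: [0.6218, -0.1723, 0.0436]
orientation: [0.032, 0.999, 0.001, -0.002]
ft_force: [0.2, 0.8, -4.1]
gripper_width: 0.0483
gripper_force: 65.0
```

Emit:
play_rows(fingers=[40,40,40,40,40], delta_pos=[[0,0,5],[0,0,10],[0,0,15],[0,0,19],[0,0,20]], roll=[0,0,0,0,0])

```text
time_s: 10.85
eef_pos: [0.623, -0.1736, 0.025]
orientation: [0.032, 0.999, 0.0, -0.0]
ft_force: [-0.3, -1.0, -4.3]
gripper_width: 0.049
gripper_force: 65.1
```

```bash
python3 - <<'E'
from h import *
go((.6224,-.1730,.0245,86.35))
E
```

```text
t 10.85 tcp [ 0.623  -0.1736  0.025 ] yaw 86.3 F [-0.3 -1.  -4.3] w 49.0 gf 65.1 q6 -1.83
(0.6224, -0.173, 0.0245, 86.35) -> d [0.6 0.6 0.5] roll -0.007644103605088048
```

Emit:
play_rows(fingers=[40,40,70,70,70], delta_pos=[[0,0,1],[0,0,2],[0,0,2],[0,0,2],[0,0,2]], roll=[0,0,0,0,0])

```text
time_s: 11.35
eef_pos: [0.6234, -0.1738, 0.0235]
orientation: [0.032, 0.999, -0.0, 0.0]
ft_force: [0.5, 0.1, -0.1]
gripper_width: 0.0699
gripper_force: 0.0
```

Emit:
play_rows(fingers=[75,75,75,75,75], delta_pos=[[0,0,-10],[0,0,-40],[20,0,-80],[40,0,-120],[80,0,-165]], roll=[0,0,0,0,0])

```text
time_s: 11.85
eef_pos: [0.5506, -0.1691, 0.183]
orientation: [0.032, 0.999, -0.0, 0.001]
ft_force: [1.3, 0.1, -0.1]
gripper_width: 0.0748
gripper_force: 0.0
```

```bash
python3 - <<'E'
from h import *
from stones import *
shot('wrist','w5.png'); go()
p,im,d=load('w5'); P=pts(p,d); m=(im.max(2)<70)&(P[...,2]>.030)&(P[...,2]<.06)
n_,l,s,c=cv2.connectedComponentsWithStats(m.astype(np.uint8))
for i in range(1,n_):
    if s[i,4]>300: print(c[i],s[i],cv2.minAreaRect((P[l==i][:,:2]*1000).astype(np.float32)),np.percentile(P[l==i][:,2],[2,50,98]))
shot('top','top1.png'); stones('top1')
E
```

```text
t 11.9 tcp [ 0.547  -0.169   0.1881] yaw 86.4 F [0.1 0.5 6.1] w 74.7 gf 0.0 q6 -1.86
[252.29997466 239.50063339] [ 229  197   48   87 3947] ((623.3856811523438, -174.63026428222656), (50.01527404785156, 99.24534606933594), 86.58710479736328) [0.03591243 0.04509448 0.0464717 ]
stone px [231. 206.] xy [471.1 124.8] size [44.5 92.5] long axis deg -11.7 z 0.0369
```

```bash
cat > arc.py <<'E'
from h import *
def arc(side,angs,r=.075,z=.066):
    pv=np.array([.5505,-.1684]) if side=='L' else np.array([.5435,-.2782])
    go(*[tuple(np.round(np.append(pv+r*np.array([np.cos(np.radians(a)),np.sin(np.radians(a))]),z),4)) for a in angs])
E
python3 -c "
from arc import *
arc('L',[120,103,86,69,52,37,24,14,10])"
```

```text
t 11.95 tcp [ 0.549  -0.1693  0.186 ] yaw 86.3 F [ 0.5  0.  -0.4] w 75.2 gf 0.0 q6 -1.86
(np.float64(0.513), np.float64(-0.1034), np.float64(0.066)) -> d [ 40.7  63.6 119.7] roll None
(np.float64(0.5336), np.float64(-0.0953), np.float64(0.066)) -> d [ 20.7  73.  119.8] roll None
(np.float64(0.5557), np.float64(-0.0936), np.float64(0.066)) -> d [ -1.3  76.2 119.9] roll None
(np.float64(0.5774), np.float64(-0.0984), np.float64(0.066)) -> d [-23.2  72.8 120. ] roll None
(np.float64(0.5967), np.float64(-0.1093), np.float64(0.066)) -> d [-43.2  63.1 120.1] roll None
(np.float64(0.6104), np.float64(-0.1233), np.float64(0.066)) -> d [-57.8  50.  120.2] roll None
(np.float64(0.619), np.float64(-0.1379), np.float64(0.066)) -> d [-67.3  36.  120.3] roll None
(np.float64(0.6233), np.float64(-0.1503), np.float64(0.066)) -> d [-72.4  23.9 120.3] roll None
(np.float64(0.6244), np.float64(-0.1554), np.float64(0.066)) -> d [-73.8  18.9 120.3] roll None
```

Emit:
play_rows(fingers=[0,0,0,0,0], delta_pos=[[20,32,0],[41,64,20],[41,64,60],[41,64,95],[41,64,118]], roll=[0,0,0,0,0])

```text
time_s: 12.45
eef_pos: [0.5127, -0.102, 0.0609]
orientation: [0.032, 1.0, 0.0, -0.001]
ft_force: [0.6, -1.0, 0.8]
gripper_width: 0.0015
gripper_force: 0.0
```

Emit:
play_rows(fingers=[0,0,0,0,0], delta_pos=[[-20,9,0],[-42,12,0],[-64,9,0],[-84,-1,0],[-99,-14,0]], roll=[0,0,0,0,0])

```text
time_s: 12.95
eef_pos: [0.6116, -0.1226, 0.0623]
orientation: [0.031, 1.0, 0.0, -0.001]
ft_force: [-1.9, 1.9, 1.0]
gripper_width: 0.0001
gripper_force: 1.0
```

Emit:
play_rows(fingers=[0,0,0,0,0], delta_pos=[[-6,-9,0],[-9,-14,0],[-12,-20,0],[-14,-25,0],[-14,-25,0]], roll=[0,0,0,0,0])

```text
time_s: 13.45
eef_pos: [0.6235, -0.1492, 0.0628]
orientation: [0.032, 0.999, -0.0, 0.0]
ft_force: [-0.8, -0.1, -0.3]
gripper_width: -0.0003
gripper_force: 0.0
```

```bash
python3 -c "
from arc import *
arc('L',[14,10])"
```

```text
t 13.45 tcp [ 0.6235 -0.1492  0.0628] yaw 86.3 F [-0.8 -0.1 -0.3] w -0.3 gf 0.0 q6 -1.79
(np.float64(0.6233), np.float64(-0.1503), np.float64(0.066)) -> d [ 0.2 -1.1 -3.2] roll None
(np.float64(0.6244), np.float64(-0.1554), np.float64(0.066)) -> d [-1.3 -6.2 -3.2] roll None
```

Emit:
play_rows(fingers=[0,0,0,0,0], delta_pos=[[0,-2,0],[0,-4,0],[0,-5,0],[0,-6,0],[0,-6,0]], roll=[0,0,0,0,0])

```text
time_s: 13.95
eef_pos: [0.6233, -0.1516, 0.0627]
orientation: [0.032, 0.999, 0.001, -0.0]
ft_force: [5.2, 26.6, 1.3]
gripper_width: -0.0001
gripper_force: 13.8
```

Emit:
play_rows(fingers=[0,0,0,0], delta_pos=[[0,-1,0],[0,-2,0],[0,-3,0],[0,-3,0]], roll=[0,0,0,0])

```text
time_s: 14.35
eef_pos: [0.6233, -0.1523, 0.0628]
orientation: [0.032, 0.999, 0.003, -0.0]
ft_force: [9.2, 48.7, 4.9]
gripper_width: -0.0002
gripper_force: 24.6
```

Emit:
play_rows(fingers=[0,0,0,0,0], delta_pos=[[0,15,0],[0,22,-10],[0,25,-50],[20,30,-95],[50,50,-140]], roll=[0,0,0,0,0])

```text
time_s: 14.85
eef_pos: [0.5804, -0.1083, 0.1991]
orientation: [0.032, 0.999, -0.0, 0.001]
ft_force: [0.6, 0.2, 0.5]
gripper_width: -0.0001
gripper_force: 0.0
```

Emit:
play_rows(fingers=[85,85,85,85,85], delta_pos=[[30,30,-30],[30,30,-50],[30,30,-50],[30,30,-50],[30,30,-50]], roll=[0,0,0,0,0])

```text
time_s: 15.35
eef_pos: [0.5518, -0.0759, 0.246]
orientation: [0.032, 0.999, -0.0, -0.0]
ft_force: [0.7, 0.2, 0.1]
gripper_width: 0.0723
gripper_force: 0.0
```

```bash
python3 -c "
from h import *
from stones import stones
shot('wrist','w6.png')
go((.4725,.1245,.15,78),(.4725,.1245,.0155,78))
stones('w6')
" ; python3 hold.py w6
```

```text
t 15.4 tcp [ 0.5517 -0.0759  0.2458] yaw 86.3 F [ 1.  -0.7  0.3] w 79.1 gf 0.0 q6 -1.7
(0.4725, 0.1245, 0.15, 78) -> d [ 91.8 194.9  95.9] roll 8.32093024626954
(0.4725, 0.1245, 0.0155, 78) -> d [ 91.6 194.9 230.4] roll 8.32093024626954
stone px [425.  81.] xy [472.9 124.2] size [50.2 98.6] long axis deg -11.8 z 0.0371
stone px [198. 210.] xy [ 621.5 -149.9] size [97.7 20.1] long axis deg 8.7 z 0.0362
plate ((633.42529296875, -230.95672607421875), (302.28167724609375, 249.71498107910156), 75.60250091552734)
wall 1 707 x [-56.46941955  59.3741829 ] y [23.0773308  88.14172423]
wall -1 1307 x [-56.454411    59.65574476] y [-87.70532859 -21.46081851]
knob 64 [ -74.37193677 -123.01559282] x -80.87010476616312 -67.49853171750962
knob 148 [ 0.85701771 56.18689968] x -3.682161486263222 6.926598257075731
bar 1164 [-73.27475753 -87.20765147] x -82.50075356562353 -59.374974698890455
bar 1006 [-40.64819719  55.94397661] x -81.38510619113596 10.543980893021342
```

Emit:
play_rows(fingers=[85,85,85,85,85], delta_pos=[[18,39,8],[37,78,16],[55,117,24],[73,156,32],[92,195,40]], roll=[0,2,4,6,8.3])

```text
time_s: 15.9
eef_pos: [0.4718, 0.1259, 0.2055]
orientation: [0.105, 0.994, -0.0, -0.001]
ft_force: [-0.1, 0.2, 0.3]
gripper_width: 0.085
gripper_force: 0.0
```

Emit:
play_rows(fingers=[85,85,85,85,85], delta_pos=[[0,0,40],[0,0,80],[0,0,110],[0,0,110],[0,0,110]], roll=[0,0,0,0,0])

```text
time_s: 16.4
eef_pos: [0.4724, 0.1246, 0.0964]
orientation: [0.104, 0.995, -0.0, -0.001]
ft_force: [-0.1, 0.8, -0.4]
gripper_width: 0.0846
gripper_force: 0.0
```

```bash
python3 -c "
from h import *
from stones import stones
shot('wrist','w7.png')
go((.4728,.1243,.0155,78.1))
stones('w7')
"
```

```text
t 16.45 tcp [0.4731 0.1247 0.0973] yaw 78.0 F [ 0.2 -0.2  1.2] w 85.2 gf 0.0 q6 -1.17
(0.4728, 0.1243, 0.0155, 78.1) -> d [ 0.2 -0.5 81.8] roll -0.07889926553266946
stone px [253. 202.] xy [472.4 124.5] size [49.1 99.2] long axis deg -11.9 z 0.0371
```

Emit:
play_rows(fingers=[85,85,85,85,40], delta_pos=[[0,0,35],[0,0,65],[0,0,80],[0,0,80],[0,0,80]], roll=[0,0,0,0,0])

```text
time_s: 16.95
eef_pos: [0.4736, 0.1249, 0.018]
orientation: [0.104, 0.995, 0.0, 0.001]
ft_force: [0.2, 0.5, -0.5]
gripper_width: 0.0729
gripper_force: 0.0
```

Emit:
play_rows(fingers=[40,40,40,40,40], delta_pos=[[0,0,0],[0,0,0],[0,0,0],[0,0,0],[0,0,-5]], roll=[0,0,0,0,0])

```text
time_s: 17.45
eef_pos: [0.473, 0.125, 0.0225]
orientation: [0.104, 0.995, 0.0, 0.0]
ft_force: [0.2, 0.0, -5.0]
gripper_width: 0.0487
gripper_force: 64.6
```

Emit:
play_rows(fingers=[40,40,40,40,40], delta_pos=[[0,0,-30],[0,0,-65],[0,0,-100],[0,0,-130],[0,0,-140]], roll=[0,0,0,0,0])

```text
time_s: 17.95
eef_pos: [0.4739, 0.1251, 0.1649]
orientation: [0.104, 0.995, 0.001, 0.002]
ft_force: [0.7, 0.0, -5.7]
gripper_width: 0.0488
gripper_force: 65.0
```

```bash
python3 -c "
from h import *
go((.6154,-.2828,.16,86.35))
"
```

```text
t 17.95 tcp [0.4739 0.1251 0.1649] yaw 78.0 F [ 0.7  0.  -5.7] w 48.8 gf 65.0 q6 -1.17
(0.6154, -0.2828, 0.16, 86.35) -> d [-222.9 -369.8    5.1] roll -8.302231643550982
```

Emit:
play_rows(fingers=[40,40,40,40,40], delta_pos=[[-22,-37,0],[-44,-74,0],[-67,-111,0],[-89,-148,0],[-111,-185,0]], roll=[0,0,0,0,0])

```text
time_s: 18.45
eef_pos: [0.5427, -0.0808, 0.1609]
orientation: [0.104, 0.995, 0.0, -0.001]
ft_force: [1.3, -0.5, -4.8]
gripper_width: 0.0484
gripper_force: 65.0
```

Emit:
play_rows(fingers=[40,40,40,40,40], delta_pos=[[-22,-37,0],[-44,-74,0],[-67,-111,0],[-89,-148,0],[-112,-185,0]], roll=[0,-2,-4,-6,-8.3])

```text
time_s: 18.95
eef_pos: [0.6138, -0.2848, 0.1604]
orientation: [0.031, 1.0, 0.0, -0.001]
ft_force: [-0.1, 0.7, -4.3]
gripper_width: 0.0487
gripper_force: 65.0
```

Emit:
play_rows(fingers=[40,40,40,40,40], delta_pos=[[0,0,30],[0,0,60],[0,0,85],[0,0,95],[0,0,95]], roll=[0,0,0,0,0])

```text
time_s: 19.45
eef_pos: [0.6129, -0.2826, 0.0647]
orientation: [0.032, 0.999, 0.001, -0.002]
ft_force: [-0.9, 0.8, -4.6]
gripper_width: 0.0485
gripper_force: 64.9
```

```bash
python3 - <<'E'
from h import *
from m import load
shot('wrist','w8.png')
go((.6154,-.2828,.0245,86.35))
p,im,d=load('w8'); P=pts(p,d); m=(im.max(2)<70)&(P[...,2]>.05)&(P[...,2]<.15)
n_,l,s,c=cv2.connectedComponentsWithStats(m.astype(np.uint8))
for i in range(1,n_):
    if s[i,4]>3000: print(c[i],cv2.minAreaRect((P[l==i][:,:2]*1000).astype(np.float32)),np.percentile(P[l==i],[1,50,99],axis=0))
E
```

```text
t 19.5 tcp [ 0.6139 -0.283   0.0662] yaw 86.4 F [-0.6 -0.5 -4.5] w 48.6 gf 64.9 q6 -1.98
(0.6154, -0.2828, 0.0245, 86.35) -> d [-1.6  0.3 41.7] roll 0.0014169857253563123
[252.23144086 296.19169454] ((611.26611328125, -283.57647705078125), (104.11815643310547, 102.8993911743164), 40.2425422668457) [[ 0.5616739  -0.34186816  0.06373758]
 [ 0.60462585 -0.28303071  0.11793255]
 [ 0.65735145 -0.22416715  0.14955355]]
```

Emit:
play_rows(fingers=[40,40,40,40,40], delta_pos=[[-3.5,0,5],[-3.5,0,18],[-3.5,0,28],[-3.5,0,36],[-3.5,0,39]], roll=[0,0,0,0,0])

```text
time_s: 20.0
eef_pos: [0.617, -0.2832, 0.0264]
orientation: [0.032, 0.999, 0.0, -0.001]
ft_force: [-7.1, 2.5, 36.2]
gripper_width: 0.0483
gripper_force: 70.2
```

```bash
python3 -c "
from h import *
go((.6174,-.2828,.0235,86.35))
"
```

```text
t 20.0 tcp [ 0.617  -0.2832  0.0264] yaw 86.3 F [-7.1  2.5 36.2] w 48.3 gf 70.2 q6 -1.98
(0.6174, -0.2828, 0.0235, 86.35) -> d [-0.4  0.4  2.9] roll -0.005623537219321406
```

Emit:
play_rows(fingers=[40,70,70,70,70], delta_pos=[[0,0,-2],[0,0,-2],[0,0,-2],[0,0,-2],[0,0,-3]], roll=[0,0,0,0,0])

```text
time_s: 20.5
eef_pos: [0.6178, -0.2836, 0.0309]
orientation: [0.032, 0.999, -0.0, 0.0]
ft_force: [0.2, 0.6, 0.1]
gripper_width: 0.07
gripper_force: 0.0
```

Emit:
play_rows(fingers=[75,75,75,75,75], delta_pos=[[0,0,-10],[0,0,-40],[20,0,-80],[40,0,-120],[75,0,-165]], roll=[0,0,0,0,0])

```text
time_s: 21.0
eef_pos: [0.5472, -0.279, 0.1924]
orientation: [0.032, 0.999, -0.0, 0.001]
ft_force: [0.1, -0.2, 0.8]
gripper_width: 0.075
gripper_force: 0.0
```

```bash
python3 - <<'E'
from arc import *
from m import load
shot('wrist','w9.png')
p,im,d=load('w9'); P=pts(p,d); m=(im.max(2)<70)&(P[...,2]>.030)&(P[...,2]<.06)
n_,l,s,c=cv2.connectedComponentsWithStats(m.astype(np.uint8))
for i in range(1,n_):
    if s[i,4]>300: print(c[i],s[i],cv2.minAreaRect((P[l==i][:,:2]*1000).astype(np.float32)),np.percentile(P[l==i][:,2],[2,10,50,98]))
arc('R',[-126,-108,-90,-72,-56,-42,-30,-21])
E
```

```text
[252.20015949 232.57921318] [ 229  191   47   85 3762] ((615.7927856445312, -284.5345764160156), (49.410118103027344, 98.54136657714844), 86.6982650756836) [0.03598407 0.04405714 0.04510629 0.04648223]
[339.83797654 220.59677419] [ 324  191   38   69 1364] ((615.5158081054688, -184.35797119140625), (31.150022506713867, 84.8013916015625), 87.39755249023438) [0.0313588  0.03627529 0.04485566 0.0557943 ]
[371.33398058 219.01553398] [364 191  16  60 515] ((607.5930786132812, -155.1706085205078), (10.818803787231445, 64.94102478027344), 86.71746826171875) [0.03565196 0.04391956 0.04506921 0.04640887]
t 21.05 tcp [ 0.5445 -0.2795  0.1984] yaw 86.4 F [ 0.  -2.4  7. ] w 75.1 gf 0.0 q6 -2.03
(np.float64(0.4994), np.float64(-0.3389), np.float64(0.066)) -> d [ 41.8 -61.7 132.4] roll None
(np.float64(0.5203), np.float64(-0.3495), np.float64(0.066)) -> d [ 20.3 -71.  132.5] roll None
(np.float64(0.5435), np.float64(-0.3532), np.float64(0.066)) -> d [ -3.1 -73.2 132.6] roll None
(np.float64(0.5667), np.float64(-0.3495), np.float64(0.066)) -> d [-26.  -68.1 132.7] roll None
(np.float64(0.5854), np.float64(-0.3404), np.float64(0.066)) -> d [-44.1 -57.8 132.8] roll None
(np.float64(0.5992), np.float64(-0.3284), np.float64(0.066)) -> d [-57.1 -44.9 132.8] roll None
(np.float64(0.6085), np.float64(-0.3157), np.float64(0.066)) -> d [-65.6 -31.7 132.8] roll None
(np.float64(0.6135), np.float64(-0.3051), np.float64(0.066)) -> d [-69.9 -20.8 132.8] roll None
```

View pics/w9.png

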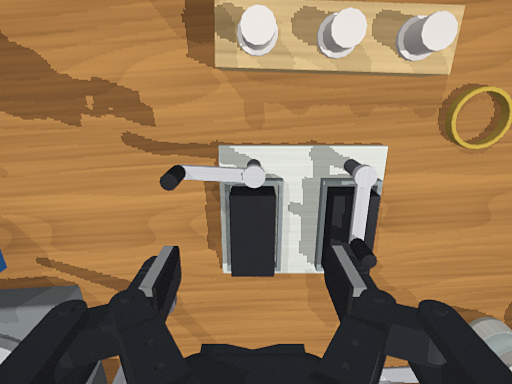

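Both stones lie flat in their pockets: the right one at (252,233) and the left one at (350,215) under its shut lever. Closing the right lever.

Emit:
play_rows(fingers=[0,0,0,0,0], delta_pos=[[21,-31,0],[42,-62,20],[42,-62,62],[42,-62,102],[42,-62,128]], roll=[0,0,0,0,0])

```text
time_s: 21.55
eef_pos: [0.5003, -0.3381, 0.0606]
orientation: [0.032, 0.999, 0.0, -0.0]
ft_force: [0.7, 0.3, -0.9]
gripper_width: 0.0019
gripper_force: 0.0
```

Emit:
play_rows(fingers=[0,0,0,0,0], delta_pos=[[-21,-9,0],[-45,-11,0],[-68,-6,0],[-86,4,0],[-99,17,0]], roll=[0,0,0,0,0])

```text
time_s: 22.05
eef_pos: [0.602, -0.3272, 0.0625]
orientation: [0.032, 0.999, -0.0, 0.0]
ft_force: [-1.1, -1.2, 0.1]
gripper_width: -0.0
gripper_force: 0.9
```

Emit:
play_rows(fingers=[0,0,0,0,0], delta_pos=[[-5,8,0],[-9,13,0],[-12,19,0],[-13,23,0],[-13,23,0]], roll=[0,0,0,0,0])

```text
time_s: 22.55
eef_pos: [0.6155, -0.305, 0.0623]
orientation: [0.032, 0.999, 0.0, 0.0]
ft_force: [0.0, 0.1, 0.3]
gripper_width: 0.0002
gripper_force: 0.0
```

Emit:
play_rows(fingers=[0,0,0,0,0], delta_pos=[[0,1,0],[0,2,0],[0,3,0],[0,4,0],[0,4,0]], roll=[0,0,0,0,0])

```text
time_s: 23.05
eef_pos: [0.6157, -0.3033, 0.0623]
orientation: [0.032, 0.999, -0.001, 0.0]
ft_force: [-2.5, -13.0, -1.4]
gripper_width: 0.0002
gripper_force: 6.9
```

Emit:
play_rows(fingers=[0,0,0,0,0], delta_pos=[[0,2,0],[0,2,0],[0,-15,0],[0,-22,-15],[0,-22,-60]], roll=[0,0,0,0,0])

```text
time_s: 23.55
eef_pos: [0.6119, -0.3233, 0.1196]
orientation: [0.033, 0.999, 0.002, -0.003]
ft_force: [0.4, -0.6, 0.1]
gripper_width: -0.0002
gripper_force: 0.0
```

Emit:
play_rows(fingers=[50,50,50,50,50], delta_pos=[[15,15,-40],[45,35,-70],[75,60,-100],[105,85,-120],[135,110,-130]], roll=[0,0,0,0,0])

```text
time_s: 24.05
eef_pos: [0.4862, -0.2044, 0.255]
orientation: [0.032, 0.999, -0.001, 0.002]
ft_force: [1.3, 0.1, 0.6]
gripper_width: 0.0497
gripper_force: 0.0
```

Emit:
play_rows(fingers=[50,50,50,50,50], delta_pos=[[20,10,0],[40,20,0],[40,20,0],[40,20,0],[40,20,0]], roll=[0,0,0,0,0])

```text
time_s: 24.55
eef_pos: [0.4489, -0.183, 0.2527]
orientation: [0.032, 0.999, -0.0, 0.001]
ft_force: [0.5, -0.4, 0.3]
gripper_width: 0.0502
gripper_force: 0.0
```

```bash
cat > stop.py <<'E'
from m import *
def tops(n,lo,hi,x0=.3,minpx=60,white=True):
    p,im,d=load(n); P=pts(p,d); Z=P[...,2]; hsv=cv2.cvtColor(im,cv2.COLOR_RGB2HSV)
    w=(Z>lo)&(Z<hi)&(P[...,0]>x0)
    if white: w&=(hsv[...,1]<50)&(hsv[...,2]>110)
    n_,l,s,c=cv2.connectedComponentsWithStats(w.astype(np.uint8)); out=[]
    for i in range(1,n_):
        if s[i,4]>minpx:
            zz=np.median(Z[l==i]); (u,v),r=cv2.minEnclosingCircle(np.argwhere(l==i)[:,::-1].astype(np.float32))
            q=onz(p,u,v,zz); print('top px',c[i].round(),s[i,4],'mean',P[l==i].mean(0).round(4),'circ',q.round(4), 'r',r*np.linalg.norm(P[l==i][0]-np.array(p['world_from_camera'])[:3,3])/p['fx']); out.append(P[l==i].mean(0))
    return out
E
python3 - <<'E'
from h import *
from stop import tops
shot('wrist','w10.png'); go()
o=tops('w10',.074,.09); go(*[(a[0],a[1],.057,85) for a in o])
E
python3 hold.py w10
```

```text
t 24.6 tcp [ 0.4489 -0.183   0.2524] yaw 86.3 F [0.4 0.8 0.8] w 49.6 gf 0.0 q6 -1.96
top px [174. 147.] 552 mean [ 0.4163 -0.2665  0.0818] circ [ 0.4163 -0.2664  0.0821] r 0.01567408135498376
top px [238. 149.] 524 mean [ 0.4228 -0.1977  0.082 ] circ [ 0.4228 -0.1978  0.0821] r 0.01436068365395747
top px [302. 150.] 534 mean [ 0.4292 -0.1287  0.0819] circ [ 0.4292 -0.1288  0.0821] r 0.014623867540625255
top px [505. 375.] 135 mean [0.7716 0.1581 0.0808] circ [0.7714 0.1571 0.0803] r 0.018155687441378892
t 24.6 tcp [ 0.4489 -0.183   0.2524] yaw 86.3 F [0.4 0.8 0.8] w 49.6 gf 0.0 q6 -1.96
(np.float64(0.4163140328138413), np.float64(-0.26650619378505036), 0.057, 85) -> d [ 27.3 -85.4 195.4] roll 1.330293768454382
(np.float64(0.4228401336667394), np.float64(-0.19772652775825483), 0.057, 85) -> d [ 25.2 -16.3 195.4] roll 1.330293768454382
(np.float64(0.42922953331113056), np.float64(-0.1287208760168089), 0.057, 85) -> d [ 23.2  52.9 195.4] roll 1.330293768454382
(np.float64(0.7715892380840385), np.float64(0.15807059867861362), 0.057, 85) -> d [-300.1  361.   195.6] roll 1.330293768454382
plate ((647.0599975585938, -219.1999969482422), (268.446533203125, 197.70140075683594), 3.7948994636535645)
wall 1 698 x [-56.64832105  59.072034  ] y [22.11003301 87.87141987]
wall -1 497 x [-56.72037623  59.05158223] y [-87.26779549 -21.87519856]
knob 162 [ 1.93784032 54.68415944] x -3.7263262570220492 11.84728752690169
bar 223 [-72.85773731 -55.32242262] x -81.92831052175737 -60.664167809782306
bar 760 [-40.49538592  54.57375302] x -81.30482149430519 26.06118737890962
```

View pics/w10.png

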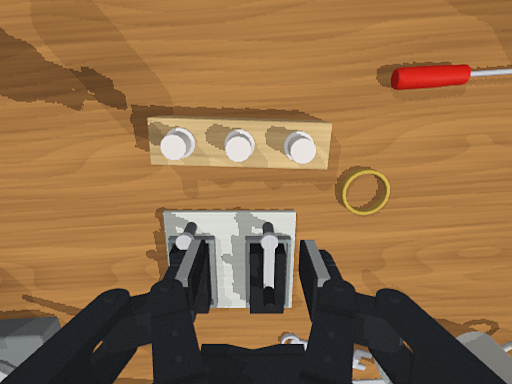

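The stoppers are at (174,147), (238,149) and (302,150), and the left lever is shut. I'll take the left-most stopper first.

Emit:
play_rows(fingers=[50,50,50,50,50], delta_pos=[[12,26,30],[23,53,70],[23,53,110],[23,53,145],[23,53,150]], roll=[0,0,0,0,0])

```text
time_s: 25.1
eef_pos: [0.4269, -0.1275, 0.0992]
orientation: [0.032, 0.999, 0.001, -0.003]
ft_force: [-0.3, 0.0, 0.5]
gripper_width: 0.0503
gripper_force: 0.0
```

Emit:
play_rows(fingers=[50,50,50,15,15], delta_pos=[[0,0,25],[0,0,44],[0,0,45],[0,0,45],[0,0,45]], roll=[0,0,0,0,0], squeeze=30)

```text
time_s: 25.6
eef_pos: [0.4294, -0.1285, 0.0584]
orientation: [0.032, 0.999, -0.0, 0.001]
ft_force: [-0.3, -0.2, 1.0]
gripper_width: 0.0273
gripper_force: 29.4
```

Emit:
play_rows(fingers=[15,15,15,15,15], delta_pos=[[0,0,0],[0,0,0],[0,0,0],[0,0,-15],[0,0,-45]], roll=[0,0,0,0,0])

```text
time_s: 26.1
eef_pos: [0.4276, -0.1278, 0.1021]
orientation: [0.032, 0.999, 0.0, -0.001]
ft_force: [0.2, -0.8, -0.3]
gripper_width: 0.0272
gripper_force: 29.8
```

```bash
python3 -c "
from h import *
go((.433,.3155,.26),(.515,.317,.26),(.40,.29,.26))
"
```

```text
t 26.1 tcp [ 0.4276 -0.1278  0.1021] yaw 86.3 F [ 0.2 -0.8 -0.3] w 27.2 gf 29.8 q6 -1.87
(0.433, 0.3155, 0.26) -> d [  23.3  442.9 -157.5] roll None
(0.515, 0.317, 0.26) -> d [ -58.5  449.6 -157.7] roll None
(0.4, 0.29, 0.26) -> d [  54.6  415.3 -157.5] roll None
```

Emit:
play_rows(fingers=[15,15,15,15,15], delta_pos=[[-8,5,-45],[-20,35,-80],[-35,70,-105],[-50,105,-130],[-55,145,-150]], roll=[0,0,0,0,0])

```text
time_s: 26.6
eef_pos: [0.4942, 0.0142, 0.2549]
orientation: [0.032, 0.999, -0.0, 0.002]
ft_force: [0.4, -0.7, -1.0]
gripper_width: 0.0265
gripper_force: 29.8
```

Emit:
play_rows(fingers=[15,15,15,15,15], delta_pos=[[5,40,-10],[15,80,-20],[25,120,-35],[35,160,-40],[45,205,-40]], roll=[0,0,0,0,0])

```text
time_s: 27.1
eef_pos: [0.4605, 0.222, 0.2941]
orientation: [0.032, 0.999, 0.0, 0.001]
ft_force: [1.8, -0.2, -0.2]
gripper_width: 0.027
gripper_force: 29.8
```

Emit:
play_rows(fingers=[15,15,15], delta_pos=[[0,0,0],[0,0,0],[0,0,0]], roll=[0,0,0])

```text
time_s: 27.4
eef_pos: [0.4607, 0.2199, 0.2925]
orientation: [0.032, 0.999, -0.0, 0.0]
ft_force: [-0.1, -0.6, -0.9]
gripper_width: 0.0267
gripper_force: 29.9
```

```bash
cat > bot.py <<'E'
from m import *
def rims(n):
    p,im,d=load(n); P=pts(p,d); Z=P[...,2]; hsv=cv2.cvtColor(im,cv2.COLOR_RGB2HSV); out=[]
    m=(Z>.128)&(Z<.145)&(P[...,1]>.22)&(P[...,0]>.3)&(P[...,0]<.7)
    n_,l,s,c=cv2.connectedComponentsWithStats(m.astype(np.uint8))
    for i in range(1,n_):
        if s[i,4]>80:
            pp=np.argwhere(l==i)[:,::-1]; h=cv2.convexHull(pp.astype(np.int32)); 
            q=np.array([onz(p,*x[0],.136)[:2] for x in h])*1000
            cc,r=cv2.minEnclosingCircle(q.astype(np.float32)); print('rim px',c[i].round(),s[i,4],'xy',np.round(cc,1),'r',round(r,1),'z',np.median(Z[l==i]).round(4),'hsv',np.median(hsv[l==i],0)); out.append(cc)
    return out
E
python3 - <<'E'
from h import *
from bot import rims
shot('wrist','w11.png'); o=rims('w11'); go(*[(a[0]/1e3,a[1]/1e3,.2) for a in o])
E
```

```text
rim px [345.  20.] 638 xy [323.  311.4] r 17.2 z 0.1308 hsv [141. 145. 186.]
rim px [346. 143.] 586 xy [433.4 316.8] r 18.4 z 0.1365 hsv [ 17. 205. 178.]
rim px [450. 143.] 497 xy [440.8 422.6] r 17.7 z 0.1308 hsv [  1. 211. 212.]
rim px [345. 217.] 507 xy [515.1 318.3] r 19.1 z 0.1365 hsv [ 17. 204. 168.]
rim px [342. 276.] 352 xy [595.5 319.5] r 19.0 z 0.136 hsv [ 16.  212.5 136. ]
t 27.45 tcp [0.4609 0.2196 0.2924] yaw 86.3 F [-0.1  0.1 -0.2] w 26.6 gf 29.9 q6 -1.12
(0.3229886474609375, 0.3114279174804688, 0.2) -> d [143.5  82.8  92.4] roll None
(0.43338800048828124, 0.3167672119140625, 0.2) -> d [33.7 95.2 92.4] roll None
(0.4408303833007812, 0.42261090087890624, 0.2) -> d [ 33.1 201.3  92.4] roll None
(0.515081787109375, 0.3183346862792969, 0.2) -> d [-47.7 102.1  92.4] roll None
(0.59548681640625, 0.31953314208984374, 0.2) -> d [-127.9  108.5   92.4] roll None
```

View pics/w11.png

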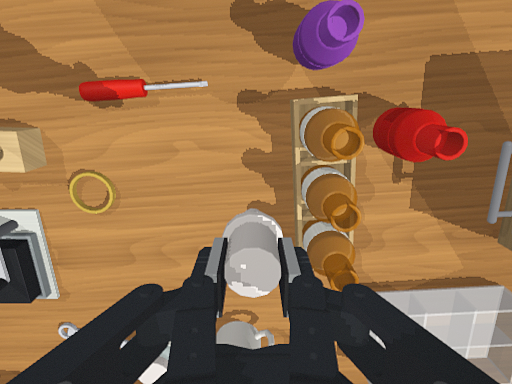

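Amber rims are at (346,143), (345,217) and (342,276), with red at (450,143) and purple at (345,20). I'm going to the nearest amber bottle.

Emit:
play_rows(fingers=[15,15,15,15,15], delta_pos=[[17,32,0],[34,64,20],[34,95,50],[34,95,80],[34,95,92]], roll=[0,0,0,0,0])

```text
time_s: 27.95
eef_pos: [0.4321, 0.3163, 0.1978]
orientation: [0.032, 0.999, -0.001, -0.001]
ft_force: [-0.7, -0.9, -0.4]
gripper_width: 0.0268
gripper_force: 30.0
```

Emit:
play_rows(fingers=[15,15,15], delta_pos=[[0,0,5],[0,0,5],[0,0,5]], roll=[0,0,0])

```text
time_s: 28.25
eef_pos: [0.4338, 0.3172, 0.1963]
orientation: [0.033, 0.999, 0.0, 0.001]
ft_force: [-0.2, 0.6, -0.2]
gripper_width: 0.027
gripper_force: 30.0
```

```bash
python3 -c "
from h import *
go((.4334,.3168,.16),(.4334,.3168,.149))
"
```

```text
t 28.25 tcp [0.4338 0.3172 0.1963] yaw 86.3 F [-0.2  0.6 -0.2] w 27.0 gf 30.0 q6 -0.93
(0.4334, 0.3168, 0.16) -> d [ 0.4 -0.4 36.3] roll None
(0.4334, 0.3168, 0.149) -> d [ 0.4 -0.4 47.3] roll None
```

Emit:
play_rows(fingers=[15,15,15,15,15], delta_pos=[[0,0,10],[0,0,20],[0,0,28],[0,0,36],[0,0,42]], roll=[0,0,0,0,0])

```text
time_s: 28.75
eef_pos: [0.4326, 0.3174, 0.1522]
orientation: [0.032, 0.999, -0.0, -0.0]
ft_force: [-0.3, -0.2, -0.4]
gripper_width: 0.0271
gripper_force: 30.0
```

Emit:
play_rows(fingers=[15,15,15,15], delta_pos=[[0,0,3],[0,0,5],[0,0,7],[0,0,7]], roll=[0,0,0,0])

```text
time_s: 29.15
eef_pos: [0.4342, 0.3183, 0.148]
orientation: [0.032, 0.999, 0.001, 0.001]
ft_force: [-2.6, -2.4, 29.5]
gripper_width: 0.0268
gripper_force: 34.4
```

Emit:
play_rows(fingers=[15,45,45,45,45], delta_pos=[[0,0,-2],[0,0,-2],[0,0,-3],[0,0,-3],[0,0,-10]], roll=[0,0,0,0,0])

```text
time_s: 29.65
eef_pos: [0.4324, 0.3172, 0.1556]
orientation: [0.032, 0.999, -0.0, -0.001]
ft_force: [0.8, -0.5, -0.4]
gripper_width: 0.0451
gripper_force: 0.0
```

Emit:
play_rows(fingers=[50,50,50,50,50], delta_pos=[[0,0,-35],[0,-10,-75],[-10,-45,-100],[-20,-90,-110],[-30,-135,-120]], roll=[0,0,0,0,0])

```text
time_s: 30.15
eef_pos: [0.4544, 0.1798, 0.2776]
orientation: [0.031, 1.0, 0.0, 0.001]
ft_force: [0.3, -0.5, -0.4]
gripper_width: 0.0501
gripper_force: 0.0
```

```bash
python3 -c "
from h import *
from stop import tops
shot('wrist','w12.png')
tops('w12',.155,.19,minpx=30)
from bot import rims; rims('w12')
go((.4228,-.1977,.13),(.4228,-.1977,.0584))
"
```

```text
top px [407. 154.] 1078 mean [0.4315 0.3138 0.1707] circ [0.4293 0.3124 0.1728] r 0.02101395011520491
rim px [396.  21.] 736 xy [322.8 310.2] r 17.5 z 0.1307 hsv [141. 145. 182.]
rim px [385. 146.] 456 xy [433.1 316.6] r 19.6 z 0.1427 hsv [ 13.  11. 186.]
rim px [495. 150.] 445 xy [440.8 421.1] r 17.8 z 0.1306 hsv [  1. 215. 164.]
rim px [386. 225.] 606 xy [515.  317.6] r 19.7 z 0.1362 hsv [ 16.  204.5 144. ]
rim px [379. 284.] 301 xy [593.5 318.6] r 18.6 z 0.1355 hsv [ 16. 215. 124.]
t 30.2 tcp [0.4554 0.1743 0.2786] yaw 86.3 F [ 2.9 -4.5  2.3] w 50.3 gf 0.0 q6 -1.2
(0.4228, -0.1977, 0.13) -> d [   9.1 -373.1  149.2] roll None
(0.4228, -0.1977, 0.0584) -> d [   9.3 -373.   220.8] roll None
```

View pics/w12.png

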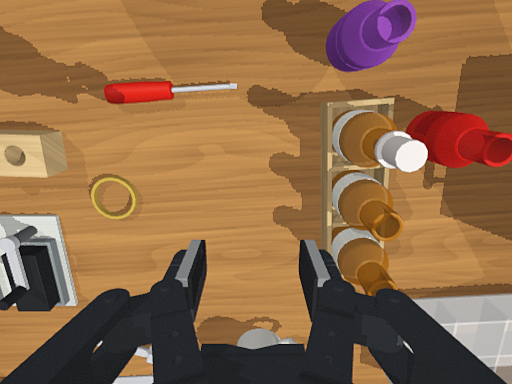

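The first stopper is fully seated and upright at (403,153): flange top at 142 mm, stopper top at 172 mm. Fetching the second.

Emit:
play_rows(fingers=[50,50,50,50,50], delta_pos=[[-10,-37,10],[-20,-74,20],[-32,-111,30],[-42,-148,45],[-45,-185,60]], roll=[0,0,0,0,0])

```text
time_s: 30.7
eef_pos: [0.4882, -0.0083, 0.2162]
orientation: [0.032, 0.999, -0.0, 0.001]
ft_force: [0.4, 0.7, -0.1]
gripper_width: 0.0499
gripper_force: 0.0
```

Emit:
play_rows(fingers=[50,50,50,50,50], delta_pos=[[10,-37,15],[21,-74,30],[32,-111,45],[44,-150,60],[54,-188,75]], roll=[0,0,0,0,0])

```text
time_s: 31.2
eef_pos: [0.4207, -0.1922, 0.141]
orientation: [0.032, 0.999, -0.0, 0.0]
ft_force: [0.8, 0.3, 0.0]
gripper_width: 0.0498
gripper_force: 0.0
```

Emit:
play_rows(fingers=[50,50,50], delta_pos=[[0,0,10],[0,0,20],[0,0,20]], roll=[0,0,0])

```text
time_s: 31.5
eef_pos: [0.4211, -0.19, 0.1203]
orientation: [0.032, 0.999, 0.0, -0.001]
ft_force: [0.8, 0.2, 0.2]
gripper_width: 0.0498
gripper_force: 0.0
```

```bash
python3 -c "
from h import *
go((.4228,-.1977,.0584))
"
```

```text
t 31.5 tcp [ 0.4211 -0.19    0.1203] yaw 86.4 F [0.8 0.2 0.2] w 49.8 gf 0.0 q6 -2.0
(0.4228, -0.1977, 0.0584) -> d [-2.3 -7.6 61.9] roll None
```

Emit:
play_rows(fingers=[50,50,50,50,50], delta_pos=[[-2,-8,10],[-2,-8,35],[-2,-8,55],[-2,-8,62],[-2,-8,62]], roll=[0,0,0,0,0])

```text
time_s: 32.0
eef_pos: [0.4229, -0.1984, 0.0585]
orientation: [0.031, 1.0, 0.0, -0.001]
ft_force: [-0.2, -0.6, -0.1]
gripper_width: 0.0498
gripper_force: 0.0
```

Emit:
play_rows(fingers=[15,15,15,15,15], delta_pos=[[0,0,0],[0,0,0],[0,0,0],[0,0,0],[0,0,-10]], roll=[0,0,0,0,0])

```text
time_s: 32.5
eef_pos: [0.4227, -0.1988, 0.0692]
orientation: [0.032, 0.999, 0.0, -0.0]
ft_force: [1.3, -0.8, -0.1]
gripper_width: 0.0266
gripper_force: 29.7
```

Emit:
play_rows(fingers=[15,15,15,15,15], delta_pos=[[0,0,-40],[0,0,-80],[-12,30,-110],[-25,65,-135],[-37,100,-155]], roll=[0,0,0,0,0])

```text
time_s: 33.0
eef_pos: [0.4669, -0.1007, 0.2269]
orientation: [0.032, 0.999, -0.0, 0.001]
ft_force: [1.0, 0.3, -0.8]
gripper_width: 0.0267
gripper_force: 29.8
```

```bash
python3 -c "
from h import *
go((.515,.318,.24))
"
```

```text
t 33.0 tcp [ 0.4669 -0.1007  0.2269] yaw 86.3 F [ 1.   0.3 -0.8] w 26.7 gf 29.8 q6 -1.78
(0.515, 0.318, 0.24) -> d [-20.8 420.9 -13.3] roll None
```

Emit:
play_rows(fingers=[15,15,15,15,15], delta_pos=[[-2,42,-3],[-4,84,-6],[-6,126,-9],[-8,168,-12],[-10,210,-15]], roll=[0,0,0,0,0])

```text
time_s: 33.5
eef_pos: [0.4894, 0.1092, 0.2403]
orientation: [0.032, 0.999, 0.0, 0.0]
ft_force: [1.3, -0.5, -0.7]
gripper_width: 0.0272
gripper_force: 29.8
```

Emit:
play_rows(fingers=[15,15,15,15,15], delta_pos=[[-2,42,0],[-4,84,0],[-6,126,0],[-8,168,0],[-10,205,0]], roll=[0,0,0,0,0])

```text
time_s: 34.0
eef_pos: [0.5124, 0.3134, 0.2402]
orientation: [0.032, 1.0, 0.0, 0.0]
ft_force: [0.6, -0.1, -1.0]
gripper_width: 0.0269
gripper_force: 29.8
```

Emit:
play_rows(fingers=[15,15,15,15,15], delta_pos=[[0,0,10],[0,0,25],[0,0,35],[0,0,35],[0,0,35]], roll=[0,0,0,0,0])

```text
time_s: 34.5
eef_pos: [0.5127, 0.311, 0.2046]
orientation: [0.032, 0.999, -0.0, -0.0]
ft_force: [-0.5, -0.1, -0.0]
gripper_width: 0.0268
gripper_force: 29.9
```

```bash
python3 -c "
from h import *
go((.515,.318,.1494))
"
```

```text
t 34.5 tcp [0.5127 0.311  0.2046] yaw 86.3 F [-0.5 -0.1 -0. ] w 26.8 gf 29.9 q6 -1.01
(0.515, 0.318, 0.1494) -> d [-1.8  7.2 55.2] roll None
```

Emit:
play_rows(fingers=[15,15,15,15,15], delta_pos=[[-2,7,0],[-2,7,10],[-2,7,22],[-2,7,34],[-2,7,45]], roll=[0,0,0,0,0])

```text
time_s: 35.0
eef_pos: [0.5147, 0.318, 0.1576]
orientation: [0.032, 0.999, -0.0, -0.0]
ft_force: [0.6, 0.4, 0.3]
gripper_width: 0.0265
gripper_force: 29.9
```

Emit:
play_rows(fingers=[15,15,15,15,15], delta_pos=[[0,0,5],[0,0,9],[0,0,11],[0,0,12,0],[0,0,12]], roll=[0,0,0,0,0])

```text
schema error: expected 3 numbers
```

Emit:
play_rows(fingers=[15,15,15,15,15], delta_pos=[[0,0,5],[0,0,9],[0,0,11],[0,0,12],[0,0,12]], roll=[0,0,0,0,0])

```text
time_s: 35.5
eef_pos: [0.5168, 0.3192, 0.1504]
orientation: [0.032, 0.999, 0.001, 0.002]
ft_force: [-6.5, -4.0, 42.9]
gripper_width: 0.0269
gripper_force: 34.6
```

Emit:
play_rows(fingers=[15,45,45,45,45], delta_pos=[[0,0,-3],[0,0,-3],[0,0,-4],[0,0,-4],[0,0,-10]], roll=[0,0,0,0,0])

```text
time_s: 36.0
eef_pos: [0.5145, 0.3179, 0.1564]
orientation: [0.032, 0.999, -0.0, -0.001]
ft_force: [0.1, -0.2, 1.1]
gripper_width: 0.0445
gripper_force: 0.0
```

Emit:
play_rows(fingers=[50,50,50,50,50], delta_pos=[[0,0,-35],[0,-10,-75],[10,-45,-100],[20,-90,-110],[35,-130,-115]], roll=[0,0,0,0,0])

```text
time_s: 36.5
eef_pos: [0.472, 0.1896, 0.2736]
orientation: [0.032, 1.0, 0.0, 0.001]
ft_force: [0.6, -0.1, -0.1]
gripper_width: 0.05
gripper_force: 0.0
```

```bash
python3 -c "
from h import *
from stop import tops
shot('wrist','w13.png')
tops('w13',.155,.19,minpx=30)
from bot import rims; rims('w13')
go((.4163,-.2665,.13))
"
```

```text
top px [400. 135.] 1154 mean [0.4319 0.3138 0.1708] circ [0.4319 0.3131 0.1728] r 0.020730859615011907
top px [393. 224.] 940 mean [0.5128 0.3154 0.1702] circ [0.5113 0.3141 0.1727] r 0.02014982637969309
rim px [386.  11.] 363 xy [325.5 310.3] r 16.9 z 0.1308 hsv [141. 148. 183.]
rim px [377. 129.] 461 xy [433.2 316.7] r 19.6 z 0.1427 hsv [ 13.  12. 186.]
rim px [494. 133.] 549 xy [441.8 420.8] r 18.0 z 0.1306 hsv [  1. 214. 168.]
rim px [375. 208.] 427 xy [515.7 317.8] r 20.1 z 0.1425 hsv [ 13.  12. 182.]
rim px [375. 278.] 532 xy [596.6 318.7] r 20.2 z 0.1358 hsv [ 16. 212. 128.]
t 36.55 tcp [0.4686 0.1851 0.2735] yaw 86.4 F [-1.3 -2.   0.6] w 50.2 gf 0.0 q6 -1.19
(0.4163, -0.2665, 0.13) -> d [  23.4 -453.7  144.5] roll None
```

The second stopper is seated as well. Fetching the third.

Emit:
play_rows(fingers=[50,50,50,50,50], delta_pos=[[-8,-41,10],[-16,-82,20],[-24,-123,30],[-30,-164,40],[-34,-205,50]], roll=[0,0,0,0,0])

```text
time_s: 37.05
eef_pos: [0.4929, -0.0177, 0.2221]
orientation: [0.032, 0.999, -0.0, 0.0]
ft_force: [0.5, 0.0, -0.1]
gripper_width: 0.0499
gripper_force: 0.0
```

Emit:
play_rows(fingers=[50,50,50,50,50], delta_pos=[[8,-41,10],[16,-82,20],[26,-123,30],[36,-164,40],[46,-205,50]], roll=[0,0,0,0,0])

```text
time_s: 37.55
eef_pos: [0.4331, -0.2192, 0.172]
orientation: [0.032, 0.999, -0.0, 0.0]
ft_force: [1.1, 0.3, -0.4]
gripper_width: 0.0499
gripper_force: 0.0
```

Emit:
play_rows(fingers=[50,50,50,50], delta_pos=[[5,-22,15],[11,-44,30],[11,-44,35],[11,-44,35]], roll=[0,0,0,0])

```text
time_s: 37.95
eef_pos: [0.4195, -0.2608, 0.1366]
orientation: [0.033, 0.999, 0.0, -0.001]
ft_force: [-0.0, 1.0, -0.8]
gripper_width: 0.0497
gripper_force: 0.0
```

```bash
python3 -c "
from h import *
go((.4163,-.2667,.0584))
"
```

```text
t 37.95 tcp [ 0.4195 -0.2608  0.1366] yaw 86.3 F [-0.   1.  -0.8] w 49.7 gf 0.0 q6 -2.12
(0.4163, -0.2667, 0.0584) -> d [ 2.7 -6.2 78.2] roll None
```

Emit:
play_rows(fingers=[50,50,50,50,50], delta_pos=[[3,-6,15],[3,-6,40],[3,-6,65],[3,-6,78],[3,-6,78]], roll=[0,0,0,0,0])

```text
time_s: 38.45
eef_pos: [0.4164, -0.2653, 0.0583]
orientation: [0.031, 1.0, 0.001, -0.001]
ft_force: [-0.1, 0.3, 0.2]
gripper_width: 0.0496
gripper_force: 0.0
```

Emit:
play_rows(fingers=[15,15,15,15,15], delta_pos=[[0,0,0],[0,0,0],[0,0,0],[0,0,0],[0,0,-10]], roll=[0,0,0,0,0])

```text
time_s: 38.95
eef_pos: [0.4165, -0.2665, 0.0694]
orientation: [0.032, 0.999, 0.0, -0.0]
ft_force: [0.4, -0.0, -0.7]
gripper_width: 0.0268
gripper_force: 29.7
```

Emit:
play_rows(fingers=[15,15,15,15,15], delta_pos=[[0,0,-40],[0,0,-80],[-8,30,-110],[-18,65,-140],[-28,105,-165]], roll=[0,0,0,0,0])

```text
time_s: 39.45
eef_pos: [0.4517, -0.1632, 0.237]
orientation: [0.033, 0.999, -0.001, 0.001]
ft_force: [1.9, 0.3, -0.7]
gripper_width: 0.027
gripper_force: 29.8
```

```bash
python3 -c "
from h import *
go((.597,.3192,.24))
shot('wrist','w14.png')
"; python3 hold.py w14
```

```text
t 39.45 tcp [ 0.4517 -0.1632  0.237 ] yaw 86.3 F [ 1.9  0.3 -0.7] w 27.0 gf 29.8 q6 -1.91
(0.597, 0.3192, 0.24) -> d [-113.5  490.8   -3.2] roll None
plate ((640.1533203125, -223.82003784179688), (192.4378204345703, 242.54896545410156), 89.88371276855469)
wall 1 220 x [ 5.71043718 59.08060023] y [22.12613875 87.8608879 ]
wall -1 324 x [-56.92195838 -21.1345474 ] y [-87.61441054 -21.93506248]
knob 181 [ 1.92875837 54.76605558] x -4.144238160996797 11.231549779038165
bar 716 [-48.69904012 -54.2311121 ] x -81.86386950312334 -6.279074470581051
bar 125 [-0.69022299 54.89909347] x -4.048902923262087 30.687820504112093
```

Emit:
play_rows(fingers=[15,15,15,15,15], delta_pos=[[-9,41,-1],[-18,82,-2],[-27,123,-3],[-36,164,-4],[-46,205,-5]], roll=[0,0,0,0,0])

```text
time_s: 40.0
eef_pos: [0.5103, 0.0397, 0.2403]
orientation: [0.032, 0.999, -0.0, 0.001]
ft_force: [1.5, -0.6, -0.2]
gripper_width: 0.027
gripper_force: 29.9
```

Emit:
play_rows(fingers=[15,15,15,15,15], delta_pos=[[-9,41,0],[-18,82,0],[-27,123,0],[-36,164,0],[-46,205,0]], roll=[0,0,0,0,0])

```text
time_s: 40.5
eef_pos: [0.5692, 0.2414, 0.2403]
orientation: [0.032, 0.999, 0.0, 0.0]
ft_force: [1.1, -0.6, 0.5]
gripper_width: 0.0272
gripper_force: 29.9
```

Emit:
play_rows(fingers=[15,15,15,15,15], delta_pos=[[-10,40,0],[-21,80,0],[-21,80,15],[-21,80,35],[-21,80,35]], roll=[0,0,0,0,0])

```text
time_s: 41.0
eef_pos: [0.5936, 0.3174, 0.2022]
orientation: [0.032, 0.999, -0.001, -0.002]
ft_force: [-0.5, -0.3, -1.4]
gripper_width: 0.0269
gripper_force: 30.0
```

```bash
python3 -c "
from h import *
go((.597,.3192,.1494))
"
```

```text
t 41.0 tcp [0.5936 0.3174 0.2022] yaw 86.4 F [-0.5 -0.3 -1.4] w 26.9 gf 30.0 q6 -1.06
(0.597, 0.3192, 0.1494) -> d [-3.5  2.2 52.8] roll None
```

Emit:
play_rows(fingers=[15,15,15,15,15], delta_pos=[[-3.5,1.5,0],[-3.5,1.5,10],[-3.5,1.5,22],[-3.5,1.5,34],[-3.5,1.5,43]], roll=[0,0,0,0,0])

```text
time_s: 41.5
eef_pos: [0.5984, 0.319, 0.1597]
orientation: [0.032, 0.999, -0.0, -0.001]
ft_force: [1.0, 0.3, -0.6]
gripper_width: 0.0269
gripper_force: 30.0
```

Emit:
play_rows(fingers=[15,15,15,15,15], delta_pos=[[0,0,5],[0,0,9],[0,0,11],[0,0,12],[0,0,12]], roll=[0,0,0,0,0])

```text
time_s: 42.0
eef_pos: [0.5998, 0.3199, 0.1513]
orientation: [0.032, 0.999, 0.001, 0.001]
ft_force: [-4.0, -1.2, 22.0]
gripper_width: 0.027
gripper_force: 32.0
```

Emit:
play_rows(fingers=[15,45,45,45,45], delta_pos=[[0,0,-3],[0,0,-3],[0,0,-4],[0,0,-4],[0,0,-10]], roll=[0,0,0,0,0])

```text
time_s: 42.5
eef_pos: [0.5983, 0.3192, 0.1584]
orientation: [0.032, 0.999, -0.0, -0.001]
ft_force: [-0.9, 0.3, 0.3]
gripper_width: 0.0452
gripper_force: 0.0
```

Emit:
play_rows(fingers=[50,50,50,50,50], delta_pos=[[0,0,-35],[0,-10,-75],[20,-45,-100],[45,-80,-110],[75,-110,-115]], roll=[0,0,0,0,0])

```text
time_s: 43.0
eef_pos: [0.5168, 0.2133, 0.2756]
orientation: [0.032, 0.999, 0.0, 0.001]
ft_force: [0.7, -0.5, -0.4]
gripper_width: 0.05
gripper_force: 0.0
```

```bash
python3 -c "
from h import *
from stop import tops
shot('wrist','w15.png')
tops('w15',.155,.19,minpx=30)
from bot import rims; rims('w15')
go((.53,-.23,.27))
"
```

```text
top px [374.  81.] 1253 mean [0.433  0.3143 0.1713] circ [0.4325 0.3136 0.1729] r 0.02033493497800119
top px [370. 179.] 976 mean [0.5136 0.3158 0.1708] circ [0.5135 0.3148 0.1728] r 0.01872439661019304
top px [365. 260.] 844 mean [0.5955 0.3169 0.17  ] circ [0.5937 0.3156 0.1727] r 0.019511412557376904
rim px [353.  84.] 448 xy [433.1 317. ] r 18.9 z 0.1427 hsv [ 13.  11. 184.]
rim px [478.  85.] 663 xy [442.2 422. ] r 17.7 z 0.1308 hsv [  1. 215. 196.]
rim px [352. 167.] 394 xy [515.7 318.5] r 19.3 z 0.1427 hsv [ 13.  11. 183.]
rim px [352. 240.] 408 xy [598.9 318.9] r 20.4 z 0.1424 hsv [ 13.  12. 174.]
t 43.05 tcp [0.5113 0.2098 0.2755] yaw 86.3 F [-3.3 -2.8  1.9] w 50.4 gf 0.0 q6 -1.17
(0.53, -0.23, 0.27) -> d [ -46.9 -437.7    6.2] roll None
```

All three stoppers are home. Final check of the levers next.

Emit:
play_rows(fingers=[20,20,20,20,20], delta_pos=[[-2,-42,0],[-4,-84,0],[-6,-126,0],[-8,-168,0],[-10,-210,0]], roll=[0,0,0,0,0])

```text
time_s: 43.55
eef_pos: [0.5134, 0.0027, 0.2746]
orientation: [0.032, 0.999, -0.0, 0.0]
ft_force: [0.2, -1.1, -0.0]
gripper_width: 0.0194
gripper_force: 0.0
```

Emit:
play_rows(fingers=[20,20,20,20,20], delta_pos=[[0,-30,0],[0,-60,0],[0,-90,0],[0,-90,0],[0,-90,0]], roll=[0,0,0,0,0])

```text
time_s: 44.05
eef_pos: [0.5078, -0.086, 0.2743]
orientation: [0.033, 0.999, 0.0, 0.0]
ft_force: [0.7, 0.4, 0.3]
gripper_width: 0.0197
gripper_force: 0.0
```

```bash
python3 -c "
from h import *
shot('wrist','w16.png'); shot('side','side2.png'); go()
"; python3 hold.py w16
```

```text
t 44.15 tcp [ 0.5079 -0.0851  0.2743] yaw 86.4 F [ 0.  -0.5  0.4] w 20.0 gf 0.0 q6 -1.73
plate ((632.9464111328125, -233.4723663330078), (301.8346862792969, 247.94570922851562), 76.45506286621094)
wall 1 442 x [-56.68143035  48.14202243] y [22.09328701 88.11220033]
wall -1 725 x [-56.45961434  58.74487979] y [-86.9224937  -21.46827577]
knob 158 [ 2.39436088 55.73743597] x -3.6913053952601795 12.305894766427794
knob 170 [  2.69445756 -53.05827509] x -3.4990231138649963 12.421750389576808
bar 786 [-40.25783192  55.78261521] x -81.65136692502492 20.7339160031916
bar 889 [-38.72778902 -53.0743117 ] x -81.50182871406527 24.203251411175664
```

View pics/side2.png

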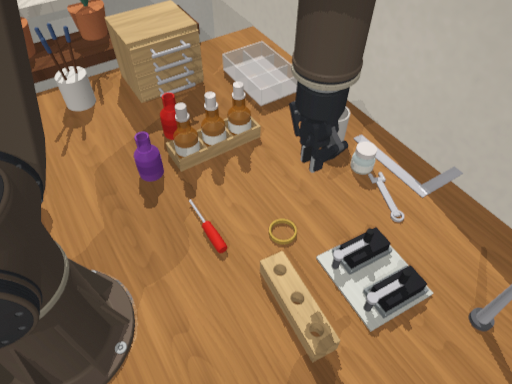

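View pics/w16.png

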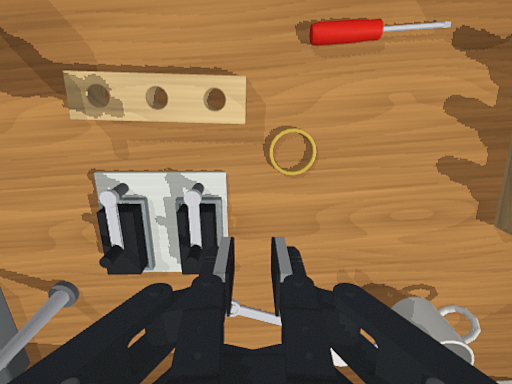

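The side view shows all three amber bottles stoppered and standing in the tray at (181,115), (211,102) and (238,92). Both levers are shut along the stones, and the bangle and screwdriver have not moved. The wrist view agrees, with the bars parallel to the pockets. Handing in.

```bash
python3 -c "
from plant import ctrl
print(ctrl.hand_in())"
```

```text
the job is handed in; nothing more can be done
None
```

I handed the job in at about 44 s: both touchstones lie flat in their pockets under fully shut levers, and all three amber bottles stand in the tray with their stoppers fully home.

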